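# Find the boxed door hanger by weight and hang up the set

### The arm

A 7-joint arm with a two-finger parallel gripper is mounted at the origin on the work surface. World frame = base frame: x ahead of the robot, y to its left, z up, the work surface at z = 0. Lengths are in m, angles in rad, forces in N, time in s.
With the tool pointing down it reaches from about 0.4 to 0.875 m from the base axis. Payload 19.3 kg.
Tool frame: the origin (TCP) lies on the mounting face of the last link; the fingertips stand 173 mm ahead of it and the grasp point (between the pads) lies 155 mm ahead of it; z points along the fingers, y is the line along which they close (so a half turn about z gives the same grasp; the last joint's range is limited). The gripper opens to 85 mm and grips with 20 to 120 N. Pads are 22 mm wide; open, the fingers measure 114 mm over their backs; the gripper's body (76 mm by 85 mm) begins 54 mm behind the grasp point. The pads swing forward as they close: fully open they stand 13 mm farther back than shut.
Start: joints at [-1.235, 0.521, -0.036, 1.599, 0.021, 1.021, -0.113], TCP at [0.247, 0.574, 0.405] pointing down, gripper open.
Joint ranges: [-2.91, 2.91], [-0.3, 2.13], [-1.5, 1.42], [0.17, 2.43], [-1.26, 4.41], [0.16, 1.93], [-2.52, 2.52]. Speed limits (rad/s): [1.89, 1.89, 2.39, 2.39, 3.01, 3.01, 3.01].

### API

Orientations are given as [roll, pitch, yaw] about the fixed x, y, z axes, in that order (R = Rz(yaw) Ry(pitch) Rx(roll)).
In Python, from workcell import bot, vision gives the robot as it stands.
- The arm moves only by the shell command python3 -m creep 'ROWS' [FORCE]. ROWS is JSON, a list that holds one entry, the list of rows, each a list of 7 numbers: the opening, from -1 (shut) to 1 (fully open), then the shift along the tool's x, y, z in cm, then the turn, a rotation vector about the tool's x, y, z in rad. In form: [[[grip, tx, ty, tz, rx, ry, rz], ...]]. A call has 1 to 12 rows; each row shifts and turns the commanded pose from where the row before left it, along the tool's axes as they then stand; what a row does not reach is not made up. A row lasts 1/8 s, in which the tool goes at most 62.5 mm and 10.7 degrees, less where a joint would pass 70% of its speed; a pose out of reach is approached as far as the arm can. A call with a gripper value outside its range is refused whole. The fingers move at their own pace and stop on an object; FORCE is the grip in N (left out, the last holds). Time passes only in rows, so rows that do not move let the fingers close. It gives the time, the measured TCP pose, the force, the opening and the grip force at its end, in the units of the state.
- bot.observe(): the state, without advancing time (a new reading comes with each control period).
- vision.grab_frame(name): name is "scene" or "top" or "wrist"; returns a dict with "image" (384x512x3 uint8, blue, green, red), "depth" (384x512 float32, m along the optical axis (not along the pixel's ray), 0 where there is no reading), "fovy" (degrees; the focal length in pixels is half the picture's height over the tangent of half this angle, whatever the lens; pixels are square), "cx", "cy" (the principal point, pixels), "cam_to_world" (4x4, takes a point from camera to world coordinates); the wrist camera has in their place "tool_from_camera" (4x4, takes a point from camera to tool coordinates, whose origin is the TCP and whose axes are the flange's). Camera axes: x right, y down, z forward; pixel columns grow to the right and rows downward; lengths in m; the calibration is good to about 2 mm. A picture is of the moment at which its call begins: read the wrist's pose just before it.
- bot.job_done(): hands the job in; it is judged then, once.
The state is a dict: "clock": time; "qpos": joint angles; "qd": joint speeds; "joint_efforts": joint torques, N m; "position": TCP position; "tool_rot": TCP orientation; "force": force on the tool from outside, world axes, zero at the start; "moment": the same for the moment, N m; "grip_width": finger opening in m; "finger_force": force on a finger pad.
Only numpy, scipy, OpenCV 4.12 (cv2) and the standard library are available. Lean on these libraries where they do the work, as an engineer would, in place of code of your own. Each camera call takes 0.05 s, during which the arm holds its last target. There are 200 camera calls.

### The job

One of the four identical closed boxes still has a steel door hanger in it: lift the closed boxes one after another until you have the heavy one in hand, set it back on the bench, and open that one only. Take its hanger out and hang it by its eye on the peg stand, hang up the hangers that stand on the bench too, one to a peg in any order, and put the lid properly back on the emptied box. All boxes end upright and closed on the bench; leave the tool case, the mug and the bottle alone.

Things in the scene. Friction and masses are not known exactly. Their poses are not given: they have to be found in the camera images.
- box_1: One of four identical closed grey plastic parts boxes side by side on a 3 mm black rubber mat, 25 mm or more apart, roughly parallel. 130 mm (x) by 62 mm (y) by 92 mm high without lid; walls and floor 5 mm. Origin: centre of its underside. Weighs about 0.33 kg with its lid; one of the four, not always the same, is 0.35 to 0.55 kg heavier. Grip it across its 62 mm width, from above.
- lid_1: Loose lift-off lid of box_1: grey plate 128 (x) x 60 (y) x 5 mm, 60 g. Origin: centre of the plate's underside, which rests on the box's rim; two rounded rails under it (9 mm deep, 2 mm of play in the box mouth) keep it in place. At the centre of the top a black handle block, 16 mm along x, 40 mm along y, from 5 to 29 mm above the origin. Fits either way round.
- box_1_rim (a point): Centre of the mouth of box_1, 92 mm above the underside; axes as the box. Only the heavy box holds a hanger (same shape as hanger_1; not reported): it stands mid-box, foot on the floor (5 mm up), between two 12 mm ribs, 3 mm of play, its wide direction (x) along the box's length. So the fingers must close along the box's length. The other boxes hold a light cardboard block.
- box_2: One of four identical closed grey plastic parts boxes side by side on a 3 mm black rubber mat, 25 mm or more apart, roughly parallel. 130 mm (x) by 62 mm (y) by 92 mm high without lid; walls and floor 5 mm. Origin: centre of its underside. Weighs about 0.33 kg with its lid; one of the four, not always the same, is 0.35 to 0.55 kg heavier. Grip it across its 62 mm width, from above.
- lid_2: Loose lift-off lid of box_2: grey plate 128 (x) x 60 (y) x 5 mm, 60 g. Origin: centre of the plate's underside, which rests on the box's rim; two rounded rails under it (9 mm deep, 2 mm of play in the box mouth) keep it in place. At the centre of the top a black handle block, 16 mm along x, 40 mm along y, from 5 to 29 mm above the origin. Fits either way round.
- box_2_rim (a point): Centre of the mouth of box_2, 92 mm above the underside; axes as the box. Only the heavy box holds a hanger (same shape as hanger_1; not reported): it stands mid-box, foot on the floor (5 mm up), between two 12 mm ribs, 3 mm of play, its wide direction (x) along the box's length. So the fingers must close along the box's length. The other boxes hold a light cardboard block.
- box_3: One of four identical closed grey plastic parts boxes side by side on a 3 mm black rubber mat, 25 mm or more apart, roughly parallel. 130 mm (x) by 62 mm (y) by 92 mm high without lid; walls and floor 5 mm. Origin: centre of its underside. Weighs about 0.33 kg with its lid; one of the four, not always the same, is 0.35 to 0.55 kg heavier. Grip it across its 62 mm width, from above.
- lid_3: Loose lift-off lid of box_3: grey plate 128 (x) x 60 (y) x 5 mm, 60 g. Origin: centre of the plate's underside, which rests on the box's rim; two rounded rails under it (9 mm deep, 2 mm of play in the box mouth) keep it in place. At the centre of the top a black handle block, 16 mm along x, 40 mm along y, from 5 to 29 mm above the origin. Fits either way round.
- box_3_rim (a point): Centre of the mouth of box_3, 92 mm above the underside; axes as the box. Only the heavy box holds a hanger (same shape as hanger_1; not reported): it stands mid-box, foot on the floor (5 mm up), between two 12 mm ribs, 3 mm of play, its wide direction (x) along the box's length. So the fingers must close along the box's length. The other boxes hold a light cardboard block.
- box_4: One of four identical closed grey plastic parts boxes side by side on a 3 mm black rubber mat, 25 mm or more apart, roughly parallel. 130 mm (x) by 62 mm (y) by 92 mm high without lid; walls and floor 5 mm. Origin: centre of its underside. Weighs about 0.33 kg with its lid; one of the four, not always the same, is 0.35 to 0.55 kg heavier. Grip it across its 62 mm width, from above.
- lid_4: Loose lift-off lid of box_4: grey plate 128 (x) x 60 (y) x 5 mm, 60 g. Origin: centre of the plate's underside, which rests on the box's rim; two rounded rails under it (9 mm deep, 2 mm of play in the box mouth) keep it in place. At the centre of the top a black handle block, 16 mm along x, 40 mm along y, from 5 to 29 mm above the origin. Fits either way round.
- box_4_rim (a point): Centre of the mouth of box_4, 92 mm above the underside; axes as the box. Only the heavy box holds a hanger (same shape as hanger_1; not reported): it stands mid-box, foot on the floor (5 mm up), between two 12 mm ribs, 3 mm of play, its wide direction (x) along the box's length. So the fingers must close along the box's length. The other boxes hold a light cardboard block.
- hanger_1: Steel sliding-door hanger standing on the bench (one of the two may be absent), 0.45 kg. Foot 50 (x) x 46 (y) x 24 mm; from its middle rises a strap 34 mm wide (x), 8 mm thick (y), up to 84 mm, with a 22 x 22 mm square eye through it along y, centred 64 mm up. Origin: centre of its underside. Grip the strap across its 34 mm width at eye height: the eye stays free for a peg.
- hanger_1_eye (a point): Centre of the eye of hanger_1; axes as the hanger, the hole runs along y.
- hanger_2: Steel sliding-door hanger standing on the bench (one of the two may be absent), 0.45 kg. Foot 50 (x) x 46 (y) x 24 mm; from its middle rises a strap 34 mm wide (x), 8 mm thick (y), up to 84 mm, with a 22 x 22 mm square eye through it along y, centred 64 mm up. Origin: centre of its underside. Grip the strap across its 34 mm width at eye height: the eye stays free for a peg.
- hanger_2_eye (a point): Centre of the eye of hanger_2; axes as the hanger, the hole runs along y.
- mat: Thin black rubber mat, 320 x 520 x 3 mm, fixed flat on the bench under the four boxes. Origin: centre of its underside.
- peg_stand: Fixed wooden stand: a rail 300 mm long (its y), 12 mm thick, from 147 to 191 mm high, on two 20 mm square posts at its ends (192 mm high), on a foot board 140 x 340 x 16 mm. Origin: under the middle of the rail, on the bench. Three steel pegs, 8 mm thick, stick out of the rail's front (its -x side) 90 mm apart; nothing stands above or in front of them.
- peg_1: Fixed steel peg, 8 mm thick, at y = -90 mm on the stand. Origin: middle of its axis, 38 mm in front of the rail's middle plane, 171.5 mm high. Axes as the stand: the peg points along -x, from x = +32 mm (at the rail) to -33 mm (rounded tip), and rises by 12 mm from rail to tip.
- peg_2: Fixed steel peg, 8 mm thick, at y = 0 mm on the stand. Origin: middle of its axis, 38 mm in front of the rail's middle plane, 171.5 mm high. Axes as the stand: the peg points along -x, from x = +32 mm (at the rail) to -33 mm (rounded tip), and rises by 12 mm from rail to tip.
- peg_3: Fixed steel peg, 8 mm thick, at y = 90 mm on the stand. Origin: middle of its axis, 38 mm in front of the rail's middle plane, 171.5 mm high. Axes as the stand: the peg points along -x, from x = +32 mm (at the rail) to -33 mm (rounded tip), and rises by 12 mm from rail to tip.
- tool_case: Bystander: red plastic tool case, 90 x 160 x 65 mm, on the bench. Origin: centre of its underside.
- mug: Bystander: white mug, 80 mm across, 90 mm high. Origin: centre of its underside.
- sealer: Bystander: orange plastic bottle, 60 mm across, 170 mm high. Origin: centre of its underside.

How it is judged:
By the outcome, as a careful person would: the job done as asked, in the order asked, and still so for the second after the job is handed in, with the robot touching nothing.
Of hanger_1, hanger_2 only 1 to 2 are there at a start; the rules pass over those that are not, and their reading is None.
At some moment in a run one of box_1, box_2, box_3, box_4 may be knocked a few centimetres aside while the robot is not near it.
It also fails if it takes over 210 s, if anything falls off the work surface, if the arm or the gripper's body presses on something with over 40 N, if the wrist force passes 120 N, or if a joint passes its speed limit or range.

## Working session

There is one attempt and no reset: what is moved stays moved. The work goes in short steps, Python scripts to look and compute and a shell command to move; the robot and the scene stay as the last step left them, time stands still between calls to the robot, and variables do not carry over. Pictures are saved under pics/ and viewed, at most 14 in all, crops included, and the job is handed in when it is done.

```bash
ls; mkdir -p pics; python3 - <<'E'
from workcell import bot, vision
import cv2, numpy as np
s=bot.observe(); print({k:np.round(v,3) for k,v in s.items()})
for n in ("scene","top"):
    f=vision.grab_frame(n); cv2.imwrite(f"pics/{n}0.png",f["image"]); np.savez(f"{n}0.npz",**f)
    print(n,f["fovy"],f["cx"],f["cy"],np.round(f["cam_to_world"],3),(f["depth"]>0).mean())
E
```

```text
pics
{'clock': np.float64(0.0), 'qpos': array([-1.235,  0.522, -0.036,  1.6  ,  0.021,  1.021, -0.113]), 'qd': array([-0.001, -0.   ,  0.001, -0.001,  0.   ,  0.001, -0.   ]), 'joint_efforts': array([-1.0000e-03, -9.2712e+01,  1.9790e+00, -3.6993e+01,  1.8000e-02,
        8.0000e-03, -0.0000e+00]), 'position': array([0.247, 0.574, 0.404]), 'tool_rot': array([-3.14 ,  0.   ,  2.736]), 'force': array([ 0.832, -0.398,  0.334]), 'moment': array([-0.01 , -0.05 , -0.017]), 'finger_force': np.float64(0.0), 'grip_width': np.float64(0.085)}
scene 49.490319599621806 253.37155665253 195.19057883061168 [[ 0.871  0.276 -0.407  1.08 ]
 [ 0.492 -0.487  0.722 -1.109]
 [ 0.002 -0.829 -0.56   0.896]
 [ 0.     0.     0.     1.   ]] 0.9930674235026041
top 52.04940522924932 261.4120146021519 193.5419255726277 [[ 0.016 -0.989  0.147  0.349]
 [-1.    -0.013  0.017 -0.118]
 [-0.014 -0.147 -0.989  1.465]
 [ 0.     0.     0.     1.   ]] 0.9958597819010416
```

View pics/scene0.png

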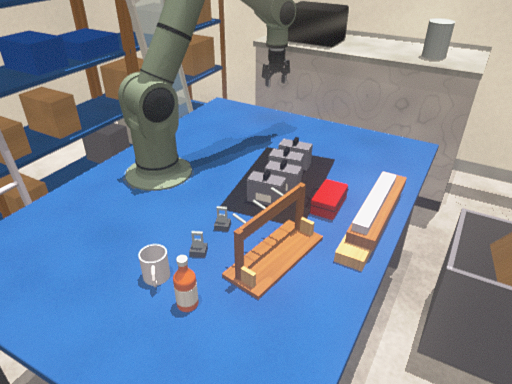

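View pics/top0.png

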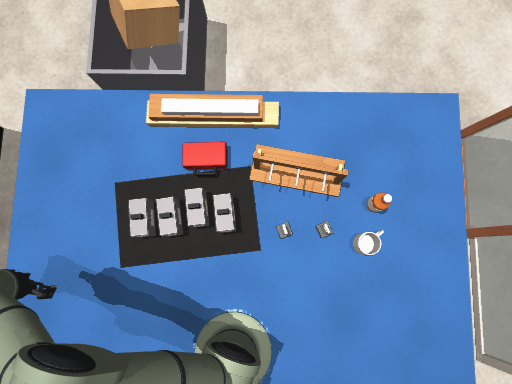

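The scene view shows four boxes on the mat at about (265–300, 150–190), two hangers at (198,245) and (222,218), and the stand at (275,240). In the top view the boxes are at columns 139/167/196/224, row ~212. The hangers are at (284,229) and (324,228), the three pegs at (270–325, 172–186), the mug at (369,242) and the bottle at (380,202).

```bash
cat > h.py <<'E'
import numpy as np, cv2
from scipy.spatial.transform import Rotation as Ro
from workcell import bot, vision
def grab(n):
    s=bot.observe(); f=vision.grab_frame(n)
    if n=="wrist":
        T=np.eye(4); T[:3,:3]=Ro.from_euler("xyz",s["tool_rot"]).as_matrix(); T[:3,3]=s["position"]
        f["cam_to_world"]=T@f["tool_from_camera"]
    return f
def foc(f): return 192/np.tan(np.radians(f["fovy"])/2)
def cloud(f):
    d=f["depth"]; v,u=np.mgrid[:384,:512]; k=foc(f)
    P=np.stack([(u-f["cx"])/k*d,(v-f["cy"])/k*d,d],-1)
    W=P@f["cam_to_world"][:3,:3].T+f["cam_to_world"][:3,3]
    W[d==0]=np.nan; return W
def ray(f,u,v,z):
    "pixel to the point on the plane at height z"
    k=foc(f); r=f["cam_to_world"][:3,:3]@[(u-f["cx"])/k,(v-f["cy"])/k,1]; o=f["cam_to_world"][:3,3]
    return o+r*(z-o[2])/r[2]
def rect(pts):
    "min area rect of xy points (m): centre, long, short, angle of long side (deg, -90..90)"
    (c,(w,h),a)=cv2.minAreaRect((np.asarray(pts)*1000).astype(np.float32))
    if w<h: w,h,a=h,w,a+90
    return np.round(np.array(c)/1000,4),round(w),round(h),round((a+90)%180-90,1)
def blobs(mask,W,minpx=20):
    n,l,st,_=cv2.connectedComponentsWithStats(mask.astype(np.uint8))
    return [W[l==i] for i in range(1,n) if st[i,4]>=minpx]
def tool():
    s=bot.observe(); R=Ro.from_euler("xyz",s["tool_rot"]).as_matrix()
    return s,R,s["position"]+R@[0,0,.155]
def go(p,yawdeg=None,ydir=None):
    "shift in cm (tool axes) to put grasp point at p; turn deg for fingers' y axis at yaw (mod 180)"
    s,R,g=tool(); print("grasp",np.round(g,4),"shift cm",np.round(R.T@(np.array(p)-g)*100,2),"rpy",np.round(np.degrees(s["tool_rot"]),1))
    if yawdeg is not None:
        y=np.degrees(np.arctan2(R[1,1],R[0,1])); d=(yawdeg-y+90)%180-90
        print("  finger yaw",round(y,1),"world turn",round(d,1),"-> rz tool",round(-np.radians(d),3))
E
python3 - <<'E'
from h import *
for n in ("top","scene"):
    f=dict(np.load(n+"0.npz")); W=cloud(f); z=W[...,2]; hsv=cv2.cvtColor(f["image"],cv2.COLOR_BGR2HSV)
    dk=(hsv[...,2]<60)&(abs(z)<.02)&(W[...,0]>.2)
    print(n,"mat z",np.nanmedian(z[dk]), "bench",np.nanmedian(z[(hsv[...,0]>100)&(hsv[...,0]<125)&(hsv[...,1]>150)&(W[...,0]>.3)&(abs(z)<.05)]))
    reg=(W[...,0]>.25)&(W[...,0]<.75)&(abs(W[...,1])<.75)
    grey=(hsv[...,1]<70)
    for lab,m in (("lid",reg&(z>.085)&(z<.115)&grey&(W[...,1]>-.1)),("handle",reg&(z>.115)&(z<.135)&(hsv[...,2]<90)&(W[...,1]>-.1)),("low",reg&(z>.012)&(z<.3)&(W[...,1]<-.02))):
        for b in blobs(m,W,12): print(lab,len(b),rect(b[:,:2]),"z",np.round(np.percentile(b[:,2],[5,50,95]),3))
E
```

```text
top mat z 0.0038815466011609123 bench 0.000778964260639281
lid 609 (array([0.5042, 0.1379]), 129, 63, 7.7) z [0.094 0.1   0.105]
lid 607 (array([0.4864, 0.0382]), 131, 62, 7.4) z [0.095 0.1   0.105]
lid 620 (array([0.4707, 0.236 ]), 130, 63, 9.2) z [0.094 0.1   0.105]
lid 628 (array([0.4649, 0.3353]), 131, 63, 5.6) z [0.093 0.1   0.106]
handle 53 (array([0.5039, 0.1382]), 38, 15, -82.0) z [0.12  0.124 0.131]
handle 53 (array([0.4856, 0.0373]), 39, 15, -82.6) z [0.119 0.125 0.128]
handle 49 (array([0.4694, 0.2366]), 39, 14, -87.2) z [0.12  0.125 0.13 ]
handle 54 (array([0.4648, 0.334 ]), 37, 15, -89.4) z [0.118 0.123 0.129]
low 3185 (array([ 0.6486, -0.2233]), 340, 159, 79.9) z [0.013 0.019 0.192]
low 361 (array([ 0.5303, -0.5079]), 59, 52, 28.1) z [0.03  0.114 0.172]
low 179 (array([ 0.4357, -0.3244]), 50, 47, 25.5) z [0.02  0.025 0.086]
low 173 (array([ 0.4311, -0.177 ]), 49, 46, 21.1) z [0.02  0.026 0.085]
low 342 (array([ 0.3966, -0.4726]), 101, 80, -17.4) z [0.02  0.068 0.094]
scene mat z 0.0028424994372880374 bench -8.223029111231739e-05
lid 612 (array([0.4691, 0.2837]), 174, 135, -85.0) z [0.087 0.099 0.104]
lid 367 (array([0.5069, 0.1364]), 131, 71, 8.7) z [0.088 0.099 0.104]
lid 422 (array([0.489 , 0.0352]), 129, 68, 7.2) z [0.088 0.099 0.104]
handle 21 (array([0.4681, 0.3309]), 45, 14, -82.5) z [0.117 0.123 0.125]
handle 28 (array([0.4733, 0.2336]), 46, 16, -75.4) z [0.118 0.123 0.126]
handle 33 (array([0.5058, 0.1372]), 43, 18, -76.9) z [0.116 0.121 0.126]
handle 40 (array([0.4895, 0.0351]), 43, 17, -80.0) z [0.116 0.123 0.126]
low 5001 (array([ 0.651 , -0.2237]), 342, 162, 79.9) z [0.014 0.018 0.19 ]
low 248 (array([ 0.4345, -0.1815]), 53, 46, 26.0) z [0.015 0.029 0.082]
low 299 (array([ 0.4385, -0.3268]), 51, 49, 26.0) z [0.015 0.028 0.082]
low 971 (array([ 0.392 , -0.4847]), 108, 81, -81.5) z [0.02  0.061 0.089]
low 982 (array([ 0.543 , -0.5188]), 61, 47, 56.1) z [0.022 0.096 0.169]
```

Both views agree on box positions to about 3 mm, and the heights check out: lid tops 0.100, handles 0.124, strap tops 0.085. I'll start with the nearest box.

```bash
python3 - <<'E'
from h import *
go([.467,.333,.25],97)
E
```

```text
grasp [0.2466 0.574  0.2492] shift cm [-29.76 -13.44  -0.06] rpy [-179.9    0.   156.8]
  finger yaw 66.8 world turn 30.2 -> rz tool -0.528
```

```bash
python3 -m creep '[[[1,-3,-1.35,0,0,0,0],[1,-3,-1.35,0,0,0,0],[1,-3,-1.35,0,0,0,0],[1,-3,-1.35,0,0,0,0],[1,-3,-1.35,0,0,0,0],[1,-3,-1.35,0,0,0,0],[1,-3,-1.35,0,0,0,0],[1,-3,-1.35,0,0,0,0],[1,-3,-1.35,0,0,0,0],[1,-2.8,-1.3,0,0,0,0],[1,0,0,0,0,0,-0.132],[1,0,0,0,0,0,-0.132]]]' 70
python3 -m creep '[[[1,0,0,0,0,0,-0.132],[1,0,0,0,0,0,-0.132],[1,0,0,0,0,0,0],[1,0,0,0,0,0,0]]]'
python3 - <<'E'
from h import *
f=grab("wrist"); cv2.imwrite("pics/w1.png",f["image"]); W=cloud(f); z=W[...,2]
hsv=cv2.cvtColor(f["image"],cv2.COLOR_BGR2HSV)
print("mat",np.nanmedian(z[(hsv[...,2]<60)&(abs(z)<.02)]))
for b in blobs((z>.09)&(z<.107)&(hsv[...,1]<70),W,300): print(len(b),rect(b[:,:2]),np.median(b[:,2]))
for b in blobs((z>.115)&(z<.135)&(hsv[...,2]<90),W,100): print("h",len(b),rect(b[:,:2]),np.median(b[:,2]))
go([.467,.333,.25],97); print(bot.observe()["force"])
E
```

```text
clock: 1.6
position: [0.4676, 0.3327, 0.4044]
tool_rot: [-3.141, -0.0, 3.003]
force: [-0.8, 0.4, -0.1]
grip_width: 0.0853
finger_force: 0.0
clock: 2.1
position: [0.4675, 0.3329, 0.4046]
tool_rot: [-3.141, -0.0, -3.023]
force: [0.5, 0.8, 0.2]
grip_width: 0.0853
finger_force: 0.0
mat 0.003924368344874168
7064 (array([0.4689, 0.2373]), 129, 62, 9.6) 0.10083995090667716
6719 (array([0.4632, 0.3363]), 129, 62, 6.7) 0.10084534932557593
7030 (array([0.5035, 0.1395]), 131, 63, 8.1) 0.10081029971782454
358 (array([0.521 , 0.0739]), 50, 7, 1.7) 0.0951149831043778
h 821 (array([0.4688, 0.2369]), 40, 16, -80.0) 0.12463505114401185
h 752 (array([0.4628, 0.3363]), 40, 15, -83.6) 0.12468163725254917
h 840 (array([0.5027, 0.1394]), 41, 16, -81.4) 0.12449211119160186
grasp [0.4674 0.333  0.2496] shift cm [ 0.04  0.01 -0.04] rpy [-180.    -0.  -173.2]
  finger yaw 96.8 world turn 0.2 -> rz tool -0.003
[0.58564942 0.37292454 0.62294824]
```

View pics/w1.png

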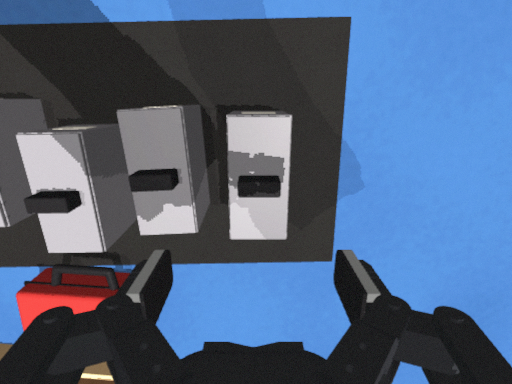

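The wrist view shows the target box at (259,175) with the fingers straddling its column. It agrees with the top view to 2 mm, so I'll lower, grip and lift it.

```bash
python3 -m creep '[[[1,0.4,0.38,0,0,0,0],[1,0,0,4,0,0,0],[1,0,0,4,0,0,0],[1,0,0,4,0,0,0],[1,0,0,3,0,0,0],[1,0,0,2.2,0,0,0],[1,0,0,0,0,0,0],[1,0,0,0,0,0,0]]]' 70
python3 -m creep '[[[-1,0,0,0,0,0,0],[-1,0,0,0,0,0,0],[-1,0,0,0,0,0,0],[-1,0,0,0,0,0,0],[-1,0,0,0,0,0,0],[-1,0,0,0,0,0,0],[-1,0,0,0,0,0,0],[-1,0,0,0,0,0,0]]]'
python3 -m creep '[[[-1,0,0,-1,0,0,0],[-1,0,0,-2,0,0,0],[-1,0,0,-2,0,0,0],[-1,0,0,-1,0,0,0],[-1,0,0,0,0,0,0],[-1,0,0,0,0,0,0],[-1,0,0,0,0,0,0],[-1,0,0,0,0,0,0]]]'
python3 -m creep '[[[-1,0,0,0,0,0,0],[-1,0,0,0,0,0,0]]]'
```

```text
clock: 3.15
position: [0.4631, 0.3367, 0.2336]
tool_rot: [3.141, 0.001, -3.02]
force: [0.3, 0.2, 0.8]
grip_width: 0.0851
finger_force: 0.0
clock: 4.15
position: [0.4632, 0.3366, 0.2339]
tool_rot: [3.141, 0.001, -3.02]
force: [-1.3, 1.0, 10.9]
grip_width: 0.0612
finger_force: 73.7
clock: 5.15
position: [0.4629, 0.3363, 0.2923]
tool_rot: [-3.141, -0.001, -3.019]
force: [-0.6, -0.5, -2.5]
grip_width: 0.0613
finger_force: 76.9
clock: 5.4
position: [0.463, 0.3363, 0.2926]
tool_rot: [-3.142, -0.0, -3.019]
force: [0.1, 0.3, -3.0]
grip_width: 0.0608
finger_force: 76.9
```

Fz is about -3.0 N, so this is a light box. I'll set it back and go on to the next.

```bash
python3 -m creep '[[[-1,0,0,2,0,0,0],[-1,0,0,2,0,0,0],[-1,0,0,1,0,0,0],[-1,0,0,0.5,0,0,0],[-1,0,0,0.4,0,0,0],[-1,0,0,0,0,0,0],[-1,0,0,0,0,0,0],[-1,0,0,0,0,0,0]]]'
python3 -m creep '[[[1,0,0,0,0,0,0],[1,0,0,0,0,0,0],[1,0,0,0,0,0,0],[1,0,0,0,0,0,0],[1,0,0,-2,0,0,0],[1,0,0,-4,0,0,0],[1,0,0,-5,0,0,0],[1,0,0,-5,0,0,0],[1,0.3,-4,0,0,0,0],[1,0.3,-4,0,0,0,0],[1,0,-1.9,0,0,0,-0.04],[1,0,0,0,0,0,0]]]'
cat >> h.py <<'E'
def boxes(n):
    f=grab(n); W=cloud(f); z=W[...,2]; hsv=cv2.cvtColor(f["image"],cv2.COLOR_BGR2HSV)
    k=.2 if n=="top" else 1
    for b in blobs((z>.09)&(z<.107)&(hsv[...,1]<70)&(W[...,1]>-.15),W,1000*k*k*8): print("lid",len(b),rect(b[:,:2]),round(np.median(b[:,2]),4))
    for b in blobs((z>.115)&(z<.135)&(hsv[...,2]<90),W,400*k*k): print("h",len(b),rect(b[:,:2]),round(np.median(b[:,2]),4))
    return f,W,hsv
E
sed -i 's/1000\*k\*k\*8/1500*k*k/' h.py
python3 - <<'E'
from h import *
f,W,hsv=boxes("wrist"); print("top"); boxes("top"); go([.469,.237,.077],99)
E
```

```text
clock: 6.4
position: [0.4631, 0.3364, 0.2339]
tool_rot: [3.141, 0.0, -3.019]
force: [-1.0, -0.5, -0.1]
grip_width: 0.061
finger_force: 77.0
clock: 7.9
position: [0.4694, 0.2361, 0.3939]
tool_rot: [-3.141, 0.0, -2.982]
force: [0.4, 0.6, -0.1]
grip_width: 0.0857
finger_force: 0.0
lid 8245 (array([0.4849, 0.0386]), 130, 63, 7.8) 0.1008
lid 7076 (array([0.469 , 0.2367]), 129, 62, 9.5) 0.1009
lid 6963 (array([0.4633, 0.3352]), 130, 63, 6.6) 0.1008
lid 6623 (array([0.5034, 0.1393]), 130, 62, 7.8) 0.1008
h 923 (array([0.484 , 0.0391]), 39, 15, -82.4) 0.1246
h 790 (array([0.4681, 0.2371]), 39, 15, -81.2) 0.1246
h 832 (array([0.4629, 0.3342]), 40, 16, -83.6) 0.1246
h 828 (array([0.5024, 0.139 ]), 40, 16, -80.8) 0.1245
top
lid 156 (array([0.8463, 0.0908]), 330, 8, -89.5) 0.0988
lid 587 (array([0.5049, 0.138 ]), 131, 62, 7.6) 0.1005
lid 587 (array([0.4864, 0.0382]), 131, 62, 7.4) 0.1005
lid 75 (array([0.5249, 0.2457]), 61, 21, -81.2) 0.1002
lid 325 (array([0.4443, 0.2314]), 77, 62, 10.2) 0.1003
h 56 (array([0.5044, 0.1386]), 39, 15, -83.3) 0.1242
h 54 (array([0.4854, 0.0374]), 38, 15, -82.4) 0.1241
h 52 (array([0.4699, 0.236 ]), 39, 14, -86.9) 0.1236
h 27 (array([0.0803, 0.0108]), 64, 7, -83.1) 0.1231
h 26 (array([ 0.056, -0.06 ]), 65, 6, 42.0) 0.1275
grasp [0.4691 0.238  0.2388] shift cm [ 0.03 -0.11 16.18] rpy [ 180.     0.  -170.7]
  finger yaw 99.3 world turn -0.3 -> rz tool 0.005
```

```bash
python3 -m creep '[[[1,0,0,4,0,0,0],[1,0,0,4,0,0,0],[1,0,0,4,0,0,0],[1,0,0,2.5,0,0,0],[1,0,0,1.6,0,0,0],[1,0,0,0,0,0,0],[1,0,0,0,0,0,0]]]' 70
python3 -m creep '[[[-1,0,0,0,0,0,0],[-1,0,0,0,0,0,0],[-1,0,0,0,0,0,0],[-1,0,0,0,0,0,0],[-1,0,0,0,0,0,0],[-1,0,0,0,0,0,0],[-1,0,0,0,0,0,0],[-1,0,0,0,0,0,0]]]'
python3 -m creep '[[[-1,0,0,-1,0,0,0],[-1,0,0,-2,0,0,0],[-1,0,0,-2,0,0,0],[-1,0,0,-1,0,0,0],[-1,0,0,0,0,0,0],[-1,0,0,0,0,0,0],[-1,0,0,0,0,0,0],[-1,0,0,0,0,0,0]]]'
python3 -m creep '[[[-1,0,0,0,0,0,0],[-1,0,0,0,0,0,0]]]'
```

```text
clock: 8.88
position: [0.4693, 0.2377, 0.2335]
tool_rot: [3.141, 0.001, -2.979]
force: [0.4, 0.6, -0.0]
grip_width: 0.0853
finger_force: 0.0
clock: 9.88
position: [0.4694, 0.2375, 0.2337]
tool_rot: [3.141, 0.001, -2.979]
force: [-2.3, -0.1, 11.1]
grip_width: 0.0612
finger_force: 73.5
clock: 10.88
position: [0.469, 0.2373, 0.2923]
tool_rot: [-3.141, -0.001, -2.979]
force: [-0.2, -0.5, -2.3]
grip_width: 0.0611
finger_force: 76.9
clock: 11.12
position: [0.4691, 0.2373, 0.2926]
tool_rot: [-3.142, -0.0, -2.979]
force: [0.2, -0.3, -3.5]
grip_width: 0.0609
finger_force: 76.9
```

Light again. On to the third box.

```bash
python3 -m creep '[[[-1,0,0,2,0,0,0],[-1,0,0,2,0,0,0],[-1,0,0,1,0,0,0],[-1,0,0,0.5,0,0,0],[-1,0,0,0.4,0,0,0],[-1,0,0,0,0,0,0],[-1,0,0,0,0,0,0],[-1,0,0,0,0,0,0]]]'
python3 -m creep '[[[1,0,0,0,0,0,0],[1,0,0,0,0,0,0],[1,0,0,0,0,0,0],[1,0,0,0,0,0,0],[1,0,0,-2,0,0,0],[1,0,0,-4,0,0,0],[1,0,0,-5,0,0,0],[1,0,0,-5,0,0,0],[1,-0.9,-4,0,0,0,0],[1,-0.9,-4,0,0,0,0],[1,0,-2.2,0,0,0,0.02],[1,0,0,0,0,0,0]]]'
python3 - <<'E'
from h import *
f,W,hsv=boxes("wrist"); go([.503,.1392,.077],98)
E
```

```text
clock: 12.12
position: [0.4692, 0.2373, 0.2339]
tool_rot: [3.141, 0.0, -2.98]
force: [-0.9, 1.3, -3.1]
grip_width: 0.0609
finger_force: 76.8
clock: 13.62
position: [0.5034, 0.1384, 0.3937]
tool_rot: [-3.141, -0.0, -3.002]
force: [-0.8, 0.2, -0.1]
grip_width: 0.0854
finger_force: 0.0
lid 8217 (array([0.4851, 0.0384]), 130, 63, 8.0) 0.1008
lid 7838 (array([0.4691, 0.2358]), 130, 62, 9.4) 0.1008
lid 8189 (array([0.4637, 0.3344]), 130, 62, 6.6) 0.1007
lid 7087 (array([0.5038, 0.1388]), 130, 62, 7.6) 0.1009
h 923 (array([0.4845, 0.0381]), 40, 15, -83.1) 0.1247
h 899 (array([0.4683, 0.2353]), 40, 15, -80.6) 0.1246
h 914 (array([0.4624, 0.3341]), 41, 15, -82.4) 0.1245
h 810 (array([0.5027, 0.1391]), 39, 15, -82.0) 0.1247
grasp [0.5031 0.1397 0.2386] shift cm [ 1.000e-02 -5.000e-02  1.616e+01] rpy [ 180.    -0.  -171.9]
  finger yaw 98.1 world turn -0.1 -> rz tool 0.002
```

```bash
python3 -m creep '[[[1,0,0,4,0,0,0],[1,0,0,4,0,0,0],[1,0,0,4,0,0,0],[1,0,0,2.5,0,0,0],[1,0,0,1.6,0,0,0],[1,0,0,0,0,0,0],[1,0,0,0,0,0,0]]]' 70
python3 -m creep '[[[-1,0,0,0,0,0,0],[-1,0,0,0,0,0,0],[-1,0,0,0,0,0,0],[-1,0,0,0,0,0,0],[-1,0,0,0,0,0,0],[-1,0,0,0,0,0,0],[-1,0,0,0,0,0,0],[-1,0,0,0,0,0,0]]]'
python3 -m creep '[[[-1,0,0,-1,0,0,0],[-1,0,0,-2,0,0,0],[-1,0,0,-2,0,0,0],[-1,0,0,-1,0,0,0],[-1,0,0,0,0,0,0],[-1,0,0,0,0,0,0],[-1,0,0,0,0,0,0],[-1,0,0,0,0,0,0]]]'
python3 -m creep '[[[-1,0,0,0,0,0,0],[-1,0,0,0,0,0,0]]]'
```

```text
clock: 14.55
position: [0.5036, 0.1399, 0.2336]
tool_rot: [3.141, 0.001, -2.999]
force: [0.6, 0.1, 0.4]
grip_width: 0.0855
finger_force: 0.0
clock: 15.55
position: [0.5035, 0.1398, 0.2337]
tool_rot: [3.141, 0.001, -3.0]
force: [-2.6, 1.1, 11.7]
grip_width: 0.0608
finger_force: 73.6
clock: 16.55
position: [0.5033, 0.1395, 0.2923]
tool_rot: [-3.141, -0.001, -2.999]
force: [-0.4, 0.0, -3.0]
grip_width: 0.061
finger_force: 76.9
clock: 16.8
position: [0.5033, 0.1396, 0.2926]
tool_rot: [-3.142, -0.0, -2.999]
force: [-0.6, 0.3, -3.2]
grip_width: 0.0612
finger_force: 76.9
```

Light. The fourth should be the heavy one, but I'll lift it to confirm.

```bash
python3 -m creep '[[[-1,0,0,2,0,0,0],[-1,0,0,2,0,0,0],[-1,0,0,1,0,0,0],[-1,0,0,0.5,0,0,0],[-1,0,0,0.4,0,0,0],[-1,0,0,0,0,0,0],[-1,0,0,0,0,0,0],[-1,0,0,0,0,0,0]]]'
python3 -m creep '[[[1,0,0,0,0,0,0],[1,0,0,0,0,0,0],[1,0,0,0,0,0,0],[1,0,0,0,0,0,0],[1,0,0,-2,0,0,0],[1,0,0,-4,0,0,0],[1,0,0,-5,0,0,0],[1,0,0,-5,0,0,0],[1,1.2,-4,0,0,0,0],[1,1.2,-4,0,0,0,0],[1,0.9,-1.8,0,0,0,0],[1,0,0,0,0,0,0]]]'
python3 - <<'E'
from h import *
f,W,hsv=boxes("wrist"); go([.4845,.0384,.077],98)
E
```

```text
clock: 17.8
position: [0.5034, 0.1395, 0.2339]
tool_rot: [3.142, 0.0, -2.999]
force: [0.6, -0.1, -4.0]
grip_width: 0.061
finger_force: 76.8
clock: 19.3
position: [0.4843, 0.0366, 0.3939]
tool_rot: [-3.141, 0.0, -3.002]
force: [0.3, 0.1, -0.2]
grip_width: 0.0852
finger_force: 0.0
lid 7046 (array([0.4847, 0.0377]), 129, 62, 7.5) 0.1008
lid 7518 (array([0.469 , 0.2352]), 130, 63, 9.1) 0.1007
lid 5804 (array([0.5034, 0.1381]), 131, 62, 7.7) 0.1008
h 784 (array([0.484 , 0.0379]), 39, 15, -82.1) 0.1246
h 896 (array([0.4682, 0.2352]), 41, 16, -82.6) 0.1244
h 807 (array([0.5021, 0.1375]), 40, 15, -82.5) 0.1245
grasp [0.4846 0.0378 0.2388] shift cm [1.000e-02 6.000e-02 1.618e+01] rpy [ 180.     0.  -171.9]
  finger yaw 98.1 world turn -0.1 -> rz tool 0.002
```

```bash
python3 -m creep '[[[1,0,0,4,0,0,0],[1,0,0,4,0,0,0],[1,0,0,4,0,0,0],[1,0,0,2.5,0,0,0],[1,0,0,1.6,0,0,0],[1,0,0,0,0,0,0],[1,0,0,0,0,0,0]]]' 80
python3 -m creep '[[[-1,0,0,0,0,0,0],[-1,0,0,0,0,0,0],[-1,0,0,0,0,0,0],[-1,0,0,0,0,0,0],[-1,0,0,0,0,0,0],[-1,0,0,0,0,0,0],[-1,0,0,0,0,0,0],[-1,0,0,0,0,0,0]]]'
python3 -m creep '[[[-1,0,0,-1,0,0,0],[-1,0,0,-2,0,0,0],[-1,0,0,-2,0,0,0],[-1,0,0,-1,0,0,0],[-1,0,0,0,0,0,0],[-1,0,0,0,0,0,0],[-1,0,0,0,0,0,0],[-1,0,0,0,0,0,0]]]'
python3 -m creep '[[[-1,0,0,0,0,0,0],[-1,0,0,0,0,0,0]]]'
```

```text
clock: 20.23
position: [0.4849, 0.0381, 0.2335]
tool_rot: [3.142, 0.001, -2.999]
force: [-0.1, -0.2, 1.0]
grip_width: 0.0851
finger_force: 0.0
clock: 21.22
position: [0.4848, 0.0381, 0.2337]
tool_rot: [3.141, 0.001, -2.999]
force: [-2.6, 2.2, 13.5]
grip_width: 0.0608
finger_force: 83.3
clock: 22.22
position: [0.4845, 0.0379, 0.2923]
tool_rot: [-3.142, -0.001, -2.999]
force: [-0.1, 0.3, -7.8]
grip_width: 0.0611
finger_force: 89.8
clock: 22.48
position: [0.4846, 0.0379, 0.2926]
tool_rot: [-3.142, -0.0, -2.999]
force: [0.1, -0.4, -8.0]
grip_width: 0.061
finger_force: 89.8
```

At 8.0 N this is the heavy one. I'll set it back and rise.

```bash
python3 -m creep '[[[-1,0,0,2,0,0,0],[-1,0,0,2,0,0,0],[-1,0,0,1,0,0,0],[-1,0,0,0.5,0,0,0],[-1,0,0,0.4,0,0,0],[-1,0,0,0,0,0,0],[-1,0,0,0,0,0,0],[-1,0,0,0,0,0,0]]]'
python3 -m creep '[[[1,0,0,0,0,0,0],[1,0,0,0,0,0,0],[1,0,0,0,0,0,0],[1,0,0,0,0,0,0],[1,0,0,-2,0,0,0],[1,0,0,-4,0,0,0],[1,0,0,-5,0,0,0],[1,0,0,-5,0,0,0],[1,0,0,0,0,0,0],[1,0,0,0,0,0,0]]]'
python3 - <<'E'
from h import *
f,W,hsv=boxes("wrist"); go([.4845,.0384,.122],8); print(np.round(bot.observe()["qpos"],2))
E
```

```text
clock: 23.48
position: [0.4846, 0.0378, 0.2339]
tool_rot: [-3.142, 0.0, -2.999]
force: [-0.2, 0.1, -6.7]
grip_width: 0.061
finger_force: 89.5
clock: 24.72
position: [0.4843, 0.0378, 0.3934]
tool_rot: [-3.142, -0.0, -2.999]
force: [0.1, 0.1, 0.1]
grip_width: 0.0856
finger_force: 0.0
lid 7099 (array([0.4845, 0.0369]), 130, 62, 7.7) 0.1009
lid 7533 (array([0.4693, 0.2357]), 130, 64, 9.5) 0.1007
lid 5810 (array([0.5034, 0.1381]), 131, 62, 7.7) 0.1008
h 786 (array([0.4834, 0.0362]), 39, 15, -82.5) 0.1246
h 894 (array([0.468 , 0.2349]), 41, 16, -82.3) 0.1244
h 790 (array([0.5021, 0.1373]), 40, 15, -82.4) 0.1244
grasp [0.4841 0.0378 0.2379] shift cm [-0.06  0.06 11.59] rpy [-1.800e+02 -1.000e-01 -1.719e+02]
  finger yaw 98.1 world turn 89.9 -> rz tool -1.568
[-0.16  0.32 -0.05  1.97  0.02  0.86  1.49]
```

Now to turn 90° for the lid handle. I'll turn negative in world yaw because of joint 7's range.

```bash
python3 -m creep '[[[1,0,0,0,0,0,0.175],[1,0,0,0,0,0,0.175],[1,0,0,0,0,0,0.175],[1,0,0,0,0,0,0.175],[1,0,0,0,0,0,0.175],[1,0,0,0,0,0,0.175],[1,0,0,0,0,0,0.175],[1,0,0,0,0,0,0.175],[1,0,0,0,0,0,0.173],[1,-0.08,0,0,0,0,0],[1,0,0,0,0,0,0]]]' 40
python3 - <<'E'
from h import *
boxes("wrist"); go([.484,.037,.122],7.8)
E
```

```text
clock: 26.15
position: [0.4846, 0.0371, 0.3931]
tool_rot: [-3.14, 0.0, 1.715]
force: [-0.2, 0.2, 0.4]
grip_width: 0.0854
finger_force: 0.0
lid 10256 (array([0.5026, 0.1384]), 130, 62, 7.7) 0.1008
lid 7480 (array([0.4844, 0.037 ]), 130, 62, 7.7) 0.1008
h 1154 (array([0.5024, 0.1376]), 39, 16, -82.5) 0.1247
h 766 (array([0.484 , 0.0369]), 39, 15, -82.0) 0.1247
grasp [0.4845 0.037  0.2383] shift cm [ 1.000e-02 -4.000e-02  1.163e+01] rpy [-180.     0.    98.2]
  finger yaw 8.2 world turn -0.4 -> rz tool 0.007
```

```bash
python3 -m creep '[[[1,0,0,4,0,0,0],[1,0,0,4,0,0,0],[1,0,0,2.6,0,0,0],[1,0,0,1,0,0,0],[1,0,0,0,0,0,0],[-1,0,0,0,0,0,0],[-1,0,0,0,0,0,0],[-1,0,0,0,0,0,0],[-1,0,0,0,0,0,0],[-1,0,0,0,0,0,0],[-1,0,0,0,0,0,0],[-1,0,0,0,0,0,0]]]' 40
python3 -m creep '[[[-1,0,0,0,0,0,0],[-1,0,0,-1,0,0,0],[-1,0,0,-2,0,0,0],[-1,0,0,-3,0,0,0],[-1,0,0,-3,0,0,0],[-1,0,0,0,0,0,0],[-1,0,0,0,0,0,0]]]'
python3 - <<'E'
from h import *
go([.47,.50,.2]); f=grab("wrist"); cv2.imwrite("pics/w2.png",f["image"])
E
```

```text
clock: 27.7
position: [0.4847, 0.0371, 0.2781]
tool_rot: [3.141, -0.0, 1.711]
force: [-2.1, -0.6, 8.8]
grip_width: 0.0153
finger_force: 39.4
clock: 28.58
position: [0.4845, 0.0371, 0.3676]
tool_rot: [3.142, -0.0, 1.711]
force: [0.4, 0.1, -0.4]
grip_width: 0.0157
finger_force: 39.3
grasp [0.4845 0.0371 0.2126] shift cm [46.04  5.03  1.27] rpy [180.  -0.  98.]
```

View pics/w2.png

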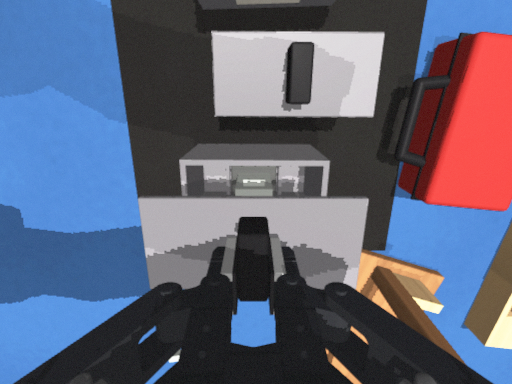

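The lid is in hand at (253,240), and the hanger shows inside the open box at (254,180). I'll carry the lid to the free bench on the left.

```bash
python3 -m creep '[[[-1,2,0.2,0,0,0,0],[-1,4,0.4,0,0,0,0],[-1,4,0.4,0,0,0,0],[-1,4,0.4,0,0,0,0],[-1,4,0.4,0,0,0,0],[-1,4,0.4,0,0,0,0],[-1,4,0.4,0,0,0,0],[-1,4,0.4,0,0,0,0],[-1,4,0.5,0,0,0,0],[-1,4,0.5,0,0,0,0],[-1,4,0.5,0,0,0,0],[-1,4,0.5,0,0,0,0]]]'
python3 -m creep '[[[-1,0,0,0,0,0,0],[-1,0,0,4,0,0,0],[-1,0,0,4,0,0,0],[-1,0,0,4,0,0,0],[-1,0,0,3,0,0,0],[-1,0,0,1.5,0,0,0],[-1,0,0,0.7,0,0,0],[-1,0,0,0.4,0,0,0],[-1,0,0,0,0,0,0],[-1,0,0,0,0,0,0]]]'
```

```text
clock: 30.12
position: [0.4698, 0.5007, 0.3664]
tool_rot: [-3.14, 0.001, 1.711]
force: [0.1, -0.5, 0.6]
grip_width: 0.0151
finger_force: 39.3
clock: 31.38
position: [0.4701, 0.4997, 0.1924]
tool_rot: [3.141, -0.001, 1.711]
force: [-0.4, -0.9, -0.8]
grip_width: 0.0155
finger_force: 39.3
```

```bash
python3 -m creep '[[[-1,0,0,0.2,0,0,0],[-1,0,0,0,0,0,0],[0.2,0,0,0,0,0,0],[0.2,0,0,0,0,0,0],[0.2,0,0,0,0,0,0],[0.2,0,0,-1,0,0,0],[0.2,0,0,-3,0,0,0],[0.2,0,0,-5,0,0,0],[0.2,0,0,-5,0,0,0],[0.2,0,0,-5,0,0,0],[0.2,0,0,-3,0,0,0],[0.2,0,0,0,0,0,0]]]'
python3 -m creep '[[[0.2,-4,-0.4,0,0,0,0],[0.2,-4,-0.4,0,0,0,0],[0.2,-4,-0.4,0,0,0,0],[0.2,-4,-0.4,0,0,0,0],[0.2,-4,-0.4,0,0,0,0],[0.2,-4,-0.4,0,0,0,0],[0.2,-4,-0.4,0,0,0,0],[0.2,-4,-0.4,0,0,0,0],[0.2,-4,-0.5,0,0,0,0],[0.2,-4,-0.5,0,0,0,0],[0.2,-4,-0.5,0,0,0,0],[0.2,-2,-0.3,0,0,0,0]]]'
python3 -m creep '[[[0.2,0,0,0,0,0,0],[0.2,0,0,0,0,0,0]]]'
python3 - <<'E'
from h import *
f=grab("wrist"); cv2.imwrite("pics/w3.png",f["image"]); W=cloud(f); z=W[...,2]
near=(np.hypot(W[...,0]-.484,W[...,1]-.037)<.12)
for lo,hi in ((.086,.104),(.06,.086),(.02,.045)):
    for b in blobs(near&(z>lo)&(z<hi),W,80): print(lo,len(b),rect(b[:,:2]),np.round(np.median(b[:,2]),4))
go([.484,.037,.072],7.8); print(np.round(bot.observe()["qpos"],2))
f=grab("top"); cv2.imwrite("pics/t3.png",f["image"])
E
```

```text
clock: 32.88
position: [0.4703, 0.4996, 0.413]
tool_rot: [3.138, -0.003, 1.711]
force: [1.5, -0.3, -0.2]
grip_width: 0.0513
finger_force: 0.0
clock: 34.38
position: [0.4843, 0.0349, 0.4096]
tool_rot: [-3.141, 0.0, 1.709]
force: [0.7, 0.3, -0.1]
grip_width: 0.0511
finger_force: 0.0
clock: 34.62
position: [0.4846, 0.0378, 0.4095]
tool_rot: [-3.141, -0.0, 1.711]
force: [-0.4, -0.4, 0.3]
grip_width: 0.0515
finger_force: 0.0
0.086 5790 (array([0.5028, 0.1338]), 129, 53, 7.4) 0.1008
0.086 2364 (array([0.4841, 0.0368]), 130, 63, 7.6) 0.0955
0.086 291 (array([0.4838, 0.0369]), 34, 8, 7.3) 0.0927
0.06 489 (array([0.4801, 0.0674]), 130, 1, 7.6) 0.0739
0.06 1168 (array([0.4843, 0.0349]), 121, 50, 7.4) 0.0737
0.06 180 (array([0.4836, 0.0377]), 34, 6, 7.2) 0.0624
0.02 324 (array([0.4803, 0.0674]), 129, 1, 7.7) 0.0341
0.02 1447 (array([0.4849, 0.0304]), 121, 41, 7.7) 0.0327
grasp [0.4846 0.038  0.2545] shift cm [-0.1  -0.06 18.25] rpy [-180.    -0.    98.1]
  finger yaw 8.1 world turn -0.3 -> rz tool 0.005
[-0.47  0.31  0.33  1.96 -0.13  0.89  0.07]
```

View pics/w3.png

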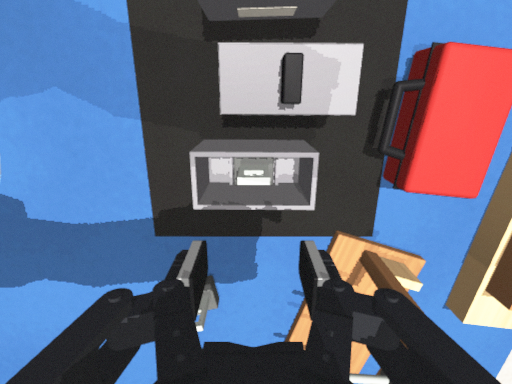

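The open box is at (255,178) with the strap in the middle at (254,180). It measures (0.4838, 0.0369), 34 x 8 mm, top at 0.093. I'll go down and grip the strap.

```bash
python3 -m creep '[[[0.2,-0.1,-0.07,4,0,0,0.008],[0.2,0,0,4,0,0,0],[0.2,0,0,4,0,0,0],[0.2,0,0,3,0,0,0],[0.2,0,0,2,0,0,0],[0.2,0,0,1.2,0,0,0],[0.2,0,0,0,0,0,0],[0.2,0,0,0,0,0,0]]]' 80
python3 -m creep '[[[-1,0,0,0,0,0,0],[-1,0,0,0,0,0,0],[-1,0,0,0,0,0,0],[-1,0,0,0,0,0,0],[-1,0,0,0,0,0,0],[-1,0,0,0,0,0,0]]]'
python3 -m creep '[[[-1,0,0,-1,0,0,0],[-1,0,0,-2,0,0,0],[-1,0,0,-3,0,0,0],[-1,0,0,-3,0,0,0],[-1,0,0,-3,0,0,0],[-1,0,0,-3,0,0,0],[-1,0,0,0,0,0,0],[-1,0,0,0,0,0,0]]]'
python3 - <<'E'
from h import *
# stand: rail top, pegs from both fixed views (first pictures) ; pegs = bright low-sat points in front of rail at height .15-.19
for n in ("top","scene"):
    f=dict(np.load(n+"0.npz")); W=cloud(f); z=W[...,2]; hsv=cv2.cvtColor(f["image"],cv2.COLOR_BGR2HSV)
    reg=(W[...,0]>.5)&(W[...,0]<.8)&(W[...,1]<-.03)&(W[...,1]>-.42)
    rail=reg&(z>.175)&(z<.2)&(hsv[...,1]>90)
    for b in blobs(rail,W,60): print(n,"rail",len(b),rect(b[:,:2]),np.round(np.median(b[:,2]),4))
    peg=reg&(z>.14)&(z<.2)&(hsv[...,1]<70)
    for b in blobs(peg,W,5): print(n,"peg",len(b),rect(b[:,:2]),np.round([b[:,2].min(),b[:,2].max()],4), np.round(b[np.argmin(b[:,0])],4))
go([.5,-.1,.2],80)
E
```

```text
clock: 35.72
position: [0.4843, 0.0361, 0.2283]
tool_rot: [3.141, -0.0, 1.703]
force: [-0.1, 0.1, 0.5]
grip_width: 0.051
finger_force: 0.0
clock: 36.48
position: [0.4845, 0.0361, 0.2285]
tool_rot: [3.14, -0.0, 1.703]
force: [-0.2, 0.4, 8.5]
grip_width: 0.0325
finger_force: 78.3
clock: 37.48
position: [0.4837, 0.0361, 0.3771]
tool_rot: [-3.141, -0.0, 1.703]
force: [-0.1, -0.5, -5.2]
grip_width: 0.0328
finger_force: 80.5
top rail 456 (array([ 0.6406, -0.2219]), 317, 20, 79.5) 0.191
top peg 48 (array([ 0.6173, -0.1296]), 62, 17, -3.5) [0.1651 0.1854] [ 0.5865 -0.1237  0.178 ]
top peg 48 (array([ 0.602 , -0.2119]), 61, 17, -14.9) [0.1659 0.1882] [ 0.5711 -0.2102  0.176 ]
top peg 50 (array([ 0.5856, -0.3061]), 63, 17, -5.7) [0.1682 0.1853] [ 0.5547 -0.2988  0.1808]
scene rail 479 (array([ 0.6435, -0.2224]), 319, 21, 80.0) 0.1899
scene peg 34 (array([ 0.6092, -0.1271]), 43, 10, -4.9) [0.1693 0.1812] [ 0.5879 -0.1226  0.1796]
scene peg 37 (array([ 0.5941, -0.2147]), 47, 8, -13.8) [0.1686 0.1839] [ 0.5715 -0.2088  0.1798]
scene peg 34 (array([ 0.5781, -0.3029]), 44, 6, -10.7) [0.1671 0.1812] [ 0.5564 -0.299   0.18  ]
scene peg 13 (array([ 0.6362, -0.2665]), 60, 4, 81.9) [0.147  0.1536] [ 0.6326 -0.2877  0.1508]
scene peg 5 (array([ 0.6079, -0.3771]), 3, 0, -59.6) [0.1733 0.1847] [ 0.6072 -0.3757  0.1847]
scene peg 13 (array([ 0.6244, -0.3533]), 32, 5, -82.9) [0.1404 0.1643] [ 0.6211 -0.3472  0.1486]
scene peg 8 (array([ 0.6072, -0.3774]), 7, 1, -56.0) [0.1413 0.1679] [ 0.6054 -0.3745  0.1514]
grasp [0.4835 0.036  0.2221] shift cm [-13.7   -0.16   2.21] rpy [-179.9   -0.    97.6]
  finger yaw 7.6 world turn 72.4 -> rz tool -1.264
```

The hanger is out (5.2 N). The stand comes out at (0.642, -0.222) with yaw -10.2°, and its peg tips match the predicted geometry within 2 mm. I'll turn and go in front of peg 3.

```bash
python3 -m creep '[[[-1,0,0,0,0,0,-0.158],[-1,0,0,0,0,0,-0.158],[-1,0,0,0,0,0,-0.158],[-1,0,0,0,0,0,-0.158],[-1,0,0,0,0,0,-0.158],[-1,0,0,0,0,0,-0.158],[-1,0,0,0,0,0,-0.158],[-1,0,0,0,0,0,-0.158],[-1,0,0,0,0,0,0]]]'
python3 -m creep '[[[-1,-2,-2.7,0,0,0,0],[-1,-2,-2.7,0,0,0,0],[-1,-2,-2.7,0,0,0,0],[-1,-2,-2.7,0,0,0,0],[-1,-2,-2.8,0,0,0,0],[-1,0,0,0,0,0,0],[-1,0,0,0,0,0,0],[-1,0,0,0,0,0,0]]]'
python3 - <<'E'
from h import *
f=grab("wrist"); cv2.imwrite("pics/w4.png",f["image"]); np.savez("w4.npz",**f); W=cloud(f); z=W[...,2]; hsv=cv2.cvtColor(f["image"],cv2.COLOR_BGR2HSV)
reg=(W[...,0]>.5)&(W[...,0]<.8)&(W[...,1]<-.03)&(W[...,1]>-.42)
for b in blobs(reg&(z>.15)&(z<.187)&(hsv[...,1]<80),W,40): print("peg",len(b),rect(b[:,:2]),np.round([b[:,2].min(),b[:,2].max()],4), np.round(b[np.argmin(b[:,0])],4))
for b in blobs(reg&(z>.186)&(z<.2),W,200): print("rail",len(b),rect(b[:,:2]),np.median(b[:,2]))
go([.5585,-.1155,.178],79.8)
E
```

```text
clock: 38.6
position: [0.4839, 0.0357, 0.3766]
tool_rot: [-3.141, -0.002, 2.966]
force: [-0.8, 0.1, -5.8]
grip_width: 0.0325
finger_force: 80.3
clock: 39.6
position: [0.5588, -0.1145, 0.3775]
tool_rot: [3.141, -0.001, 2.967]
force: [0.3, 0.1, -4.6]
grip_width: 0.0327
finger_force: 80.9
peg 3379 (array([ 0.5476, -0.1138]), 50, 30, 80.1) [0.16   0.1869] [ 0.529  -0.1332  0.1631]
peg 324 (array([ 0.5791, -0.21  ]), 24, 7, -9.6) [0.1724 0.1827] [ 0.567  -0.2084  0.1783]
peg 63 (array([ 0.5849, -0.1202]), 7, 4, 74.3) [0.1762 0.1817] [ 0.5828 -0.1221  0.1788]
peg 1183 (array([ 0.593 , -0.3011]), 67, 32, -34.3) [0.1505 0.1793] [ 0.5562 -0.2956  0.1749]
peg 694 (array([ 0.6294, -0.128 ]), 37, 21, -10.7) [0.151  0.1779] [ 0.6107 -0.1257  0.1777]
rail 592 (array([ 0.5521, -0.1147]), 34, 2, 79.6) 0.19338042768387825
rail 829 (array([ 0.6232, -0.2947]), 41, 13, 80.4) 0.19131804538882835
rail 269 (array([ 0.6397, -0.2002]), 16, 14, 73.1) 0.19159923584278707
rail 277 (array([ 0.6668, -0.0691]), 20, 9, -6.2) 0.19249013662602535
grasp [ 0.5587 -0.1145  0.2226] shift cm [ 0.   -0.1   4.46] rpy [180.  -0. 170.]
  finger yaw 80.0 world turn -0.2 -> rz tool 0.003
```

View pics/w4.png

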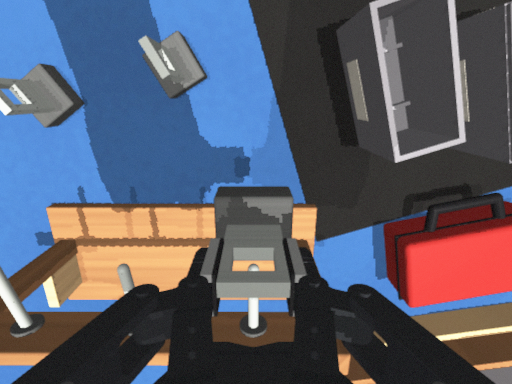

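The peg tip shows through the eye at (253,268), and the lateral offset is within 1 mm. I'll lower and slide it on.

```bash
python3 -m creep '[[[-1,0,-0.05,2,0,0,0],[-1,0,0,1.5,0,0,0],[-1,0,0,0.9,0,0,0],[-1,0,0,0,0,0,0],[-1,0,0,0,0,0,0]]]'
python3 -m creep '[[[-1,-1,0,0,0,0,0],[-1,-1,0,0,0,0,0],[-1,-1,0,0,0,0,0],[-1,-1,0,0.2,0,0,0],[-1,-1,0,0.2,0,0,0],[-1,-0.6,0,0.1,0,0,0],[-1,0,0,0,0,0,0],[-1,0,0,0,0,0,0]]]'
python3 - <<'E'
from h import *
f=grab("wrist"); cv2.imwrite("pics/w5.png",f["image"]); go([.5585,-.1155,.178],79.8)
E
```

```text
clock: 40.28
position: [0.559, -0.1158, 0.3342]
tool_rot: [3.142, 0.001, 2.967]
force: [0.6, 0.3, -4.8]
grip_width: 0.0326
finger_force: 80.9
clock: 41.28
position: [0.6138, -0.1256, 0.3287]
tool_rot: [-3.142, -0.0, 2.967]
force: [-0.3, 0.3, -5.7]
grip_width: 0.0327
finger_force: 80.9
grasp [ 0.6137 -0.1256  0.1738] shift cm [ 5.62  0.03 -0.42] rpy [-180.   -0.  170.]
  finger yaw 80.0 world turn -0.2 -> rz tool 0.003
```

View pics/w5.png

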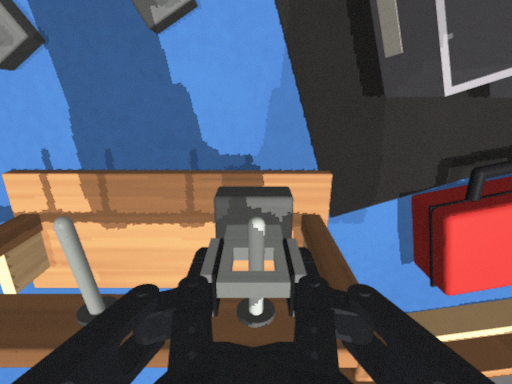

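The peg passes through the eye (tip at (257,225), base at (255,312)) with no contact. I'll lower until the peg carries it.

```bash
python3 -m creep '[[[-1,0,0,0.3,0,0,0],[-1,0,0,0.2,0,0,0],[-1,0,0,0,0,0,0],[-1,0,0,0,0,0,0]]]'
python3 -m creep '[[[-1,0,0,0.1,0,0,0],[-1,0,0,0,0,0,0],[-1,0,0,0,0,0,0]]]'
python3 -m creep '[[[-1,0,0,0.1,0,0,0],[-1,0,0,0,0,0,0],[-1,0,0,0,0,0,0]]]'
```

```text
clock: 41.82
position: [0.614, -0.1256, 0.3237]
tool_rot: [-3.142, 0.0, 2.967]
force: [0.8, 0.2, -5.0]
grip_width: 0.0327
finger_force: 80.9
clock: 42.2
position: [0.614, -0.1256, 0.3227]
tool_rot: [-3.142, -0.0, 2.967]
force: [0.3, 0.0, -4.1]
grip_width: 0.0327
finger_force: 80.9
clock: 42.58
position: [0.614, -0.1256, 0.3219]
tool_rot: [3.142, 0.0, 2.967]
force: [-2.3, 0.5, -0.1]
grip_width: 0.0326
finger_force: 81.5
```

```bash
python3 -m creep '[[[0.2,0,0,0,0,0,0],[0.2,0,0,0,0,0,0],[0.2,0,0,0,0,0,0],[0.2,0,0,0,0,0,0],[0.2,0,0,-1,0,0,0],[0.2,0,0,-2,0,0,0],[0.2,0,0,-3,0,0,0],[0.2,0,0,-4,0,0,0],[0.2,0,0,-3,0,0,0],[0.2,0,0,0,0,0,0]]]'
python3 -m creep '[[[0.2,4,0,0,0,0,0],[0.2,4,0,0,0,0,0],[0.2,4,0,0,0,0,0],[0.2,4,0,0,0,0,0],[0.2,0,0,0,0,0,0],[0.2,0,0,0,0,0,0]]]'
python3 - <<'E'
from h import *
for n in ("wrist","top"):
    f=grab(n); cv2.imwrite(f"pics/{n}6.png",f["image"]); np.savez(n+"6.npz",**f); W=cloud(f); z=W[...,2]
    reg=(W[...,0]>.33)&(W[...,0]<.53)&(W[...,1]<-.08)&(W[...,1]>-.4)
    for b in blobs(reg&(z>.065)&(z<.092),W,8): print(n,"strap",len(b),rect(b[:,:2]),np.median(b[:,2]))
    for b in blobs(reg&(z>.02)&(z<.03),W,20): print(n,"foot",len(b),rect(b[:,:2]),np.median(b[:,2]))
go([.434,-.18,.2],0); print(np.round(bot.observe()["qpos"],2))
E
```

```text
clock: 43.82
position: [0.6142, -0.1257, 0.4548]
tool_rot: [3.141, 0.004, 2.967]
force: [-0.0, 0.5, -0.5]
grip_width: 0.0511
finger_force: 0.0
clock: 44.58
position: [0.4568, -0.0978, 0.4519]
tool_rot: [3.142, 0.001, 2.967]
force: [0.0, 0.2, -0.4]
grip_width: 0.0512
finger_force: 0.0
wrist strap 269 (array([ 0.4304, -0.1778]), 34, 9, 20.9) 0.08451245938951907
wrist strap 364 (array([ 0.4352, -0.3249]), 34, 9, 25.4) 0.08388269630433115
wrist foot 689 (array([ 0.4304, -0.1775]), 50, 46, 20.4) 0.0248071596871825
wrist foot 721 (array([ 0.4352, -0.3249]), 50, 47, 24.5) 0.024896195408108723
top strap 24 (array([ 0.4309, -0.1775]), 33, 8, 19.6) 0.08417034174306115
top strap 27 (array([ 0.4359, -0.3246]), 33, 8, 24.9) 0.0845974635527671
top foot 114 (array([ 0.4353, -0.3242]), 50, 46, 27.3) 0.025124114089351113
top foot 83 (array([ 0.4313, -0.1787]), 49, 43, 21.0) 0.024516742250813683
grasp [ 0.4571 -0.0978  0.2966] shift cm [ 0.84 -8.49  9.66] rpy [-180.   -0.  170.]
  finger yaw 80.0 world turn -80.0 -> rz tool 1.396
[ 0.01  0.21  0.09  1.94 -0.02  0.98  1.5 ]
```

View pics/wrist6.png

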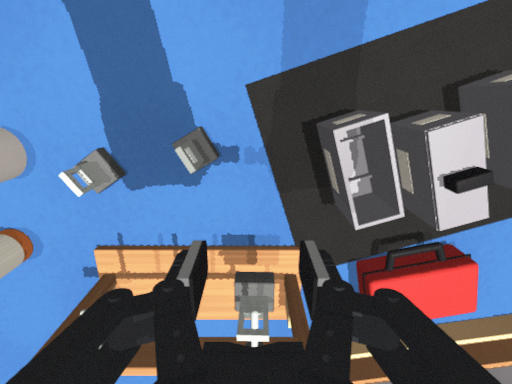

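The first hanger hangs on its peg at (254,300). The bench hangers are at (195,150) and (90,172), and wrist and top agree within 1 mm. Next is the nearer one, hanger A.

```bash
python3 -m creep '[[[0.2,0.4,-2.8,0,0,0,0],[0.2,0.4,-2.8,0,0,0,0],[0.2,0.4,-2.7,0,0,0,0],[0.2,0,0,2,0,0,0.173],[0.2,0,0,2,0,0,0.173],[0.2,0,0,2,0,0,0.173],[0.2,0,0,2,0,0,0.173],[0.2,0,0,0,0,0,0.173],[0.2,0,0,0,0,0,0.172],[0.2,0,0,0,0,0,0],[0.2,0,0,0,0,0,0]]]'
python3 - <<'E'
from h import *
f=grab("wrist"); W=cloud(f); z=W[...,2]
reg=(W[...,0]>.33)&(W[...,0]<.53)&(W[...,1]<-.08)&(W[...,1]>-.4)
for b in blobs(reg&(z>.065)&(z<.092),W,60): print("strap",len(b),rect(b[:,:2]),np.median(b[:,2]))
for b in blobs(reg&(z>.02)&(z<.03),W,100): print("foot",len(b),rect(b[:,:2]),np.median(b[:,2]))
go([.4305,-.1777,.0655],20.7); print(np.round(bot.observe()["qpos"],2))
E
```

```text
clock: 46.05
position: [0.4305, -0.1774, 0.3715]
tool_rot: [-3.141, 0.0, 1.934]
force: [1.0, -0.2, 0.2]
grip_width: 0.0513
finger_force: 0.0
strap 432 (array([ 0.4299, -0.1777]), 34, 9, 20.8) 0.08455511200266522
strap 376 (array([ 0.4356, -0.3244]), 32, 10, 24.7) 0.08365184979113863
foot 995 (array([ 0.4299, -0.1774]), 50, 46, 19.1) 0.02479554037134274
foot 600 (array([ 0.4403, -0.322 ]), 46, 38, -65.1) 0.024850539175194725
grasp [ 0.4303 -0.1775  0.2166] shift cm [-3.000e-02  1.000e-02  1.511e+01] rpy [-180.     0.   110.8]
  finger yaw 20.8 world turn -0.1 -> rz tool 0.001
[ 0.    0.33  0.33  2.05 -0.15  0.78  0.78]
```

```bash
python3 -m creep '[[[0.2,0,0,4,0,0,0],[0.2,0,0,4,0,0,0],[0.2,0,0,4,0,0,0],[0.2,0,0,2,0,0,0],[0.2,0,0,1.1,0,0,0],[0.2,0,0,0,0,0,0],[0.2,0,0,0,0,0,0]]]' 80
python3 -m creep '[[[-1,0,0,0,0,0,0],[-1,0,0,0,0,0,0],[-1,0,0,0,0,0,0],[-1,0,0,0,0,0,0],[-1,0,0,0,0,0,0],[-1,0,0,0,0,0,0]]]'
python3 -m creep '[[[-1,0,0,-1,0,0,0],[-1,0,0,-2,0,0,0],[-1,0,0,-4,0,0,0],[-1,0,0,-4,0,0,0],[-1,0,0,-4,0,0,0],[-1,0,0,0,0,0,-0.172],[-1,0,0,0,0,0,-0.172],[-1,0,0,0,0,0,-0.172],[-1,0,0,0,0,0,-0.172],[-1,0,0,0,0,0,-0.172],[-1,0,0,0,0,0,-0.172],[-1,0,0,0,0,0,0]]]'
python3 - <<'E'
from h import *
go([.5426,-.2041,.222],79.8); print(np.round(bot.observe()["qpos"],2))
E
```

```text
clock: 46.98
position: [0.4304, -0.1775, 0.2215]
tool_rot: [3.141, 0.001, 1.93]
force: [0.4, 0.1, 0.8]
grip_width: 0.0513
finger_force: 0.0
clock: 47.72
position: [0.4306, -0.1774, 0.2216]
tool_rot: [3.14, 0.001, 1.93]
force: [-0.1, 0.5, 10.9]
grip_width: 0.0329
finger_force: 78.1
clock: 49.22
position: [0.4298, -0.1775, 0.3712]
tool_rot: [-3.142, 0.0, 2.961]
force: [0.3, -0.4, -4.2]
grip_width: 0.0325
finger_force: 80.4
grasp [ 0.4298 -0.1775  0.2162] shift cm [-11.57  -0.58  -0.58] rpy [-180.     0.   169.6]
  finger yaw 79.6 world turn 0.2 -> rz tool -0.003
[ 0.18  0.32  0.11  2.05 -0.05  0.78  1.7 ]
```

```bash
python3 -m creep '[[[-1,-3,-0.1,0,0,0,0],[-1,-3,-0.2,0,0,0,0],[-1,-3,-0.2,0,0,0,0],[-1,-2.5,-0.1,0,0,0,0],[-1,0,0,2,0,0,0],[-1,0,0,1.6,0,0,0],[-1,0,0,0,0,0,0],[-1,0,0,0,0,0,0]]]'
python3 - <<'E'
from h import *
f=grab("wrist"); cv2.imwrite("pics/w7.png",f["image"]); W=cloud(f); z=W[...,2]; hsv=cv2.cvtColor(f["image"],cv2.COLOR_BGR2HSV)
reg=(W[...,0]>.45)&(W[...,0]<.8)&(W[...,1]<-.16)&(W[...,1]>-.26)
for b in blobs(reg&(z>.15)&(z<.187)&(hsv[...,1]<80),W,40): print("peg",len(b),rect(b[:,:2]),np.round([b[:,2].min(),b[:,2].max()],4), "lat",np.round(b[:,:2].mean(0)@[.177,.984],4))
go([.5426,-.2041,.178],79.8); print("lat",tool()[2][:2]@[.177,.984], np.array([.642,-.222])@[.177,.984])
E
```

```text
clock: 50.22
position: [0.5423, -0.204, 0.3353]
tool_rot: [-3.141, 0.001, 2.961]
force: [-0.4, 0.6, -3.7]
grip_width: 0.0324
finger_force: 80.4
peg 2756 (array([ 0.5374, -0.2044]), 59, 15, 80.0) [0.15  0.187] lat -0.1061
peg 519 (array([ 0.5821, -0.2114]), 31, 8, -9.5) [0.1744 0.1825] lat -0.105
grasp [ 0.5424 -0.204   0.1804] shift cm [-0.02 -0.01  0.24] rpy [-1.800e+02  1.000e-01  1.696e+02]
  finger yaw 79.6 world turn 0.2 -> rz tool -0.003
lat -0.1047242130342304 -0.104814
```

View pics/w7.png

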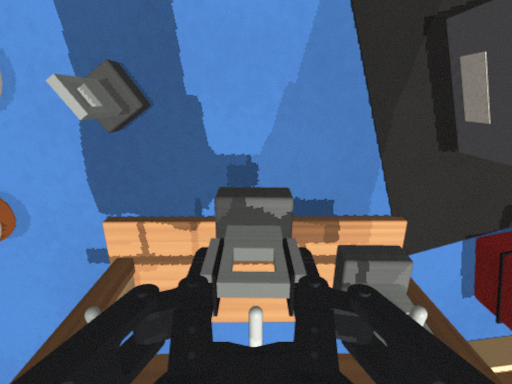

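Peg 2 (tip (255,312)) lines up with the eye at (253,258), and peg 3's hanger is in place at (375,270). I'll slide it on and lower.

```bash
python3 -m creep '[[[-1,-1,0,0,0,0,0],[-1,-1,0,0,0,0,0],[-1,-1,0,0,0,0,0],[-1,-1,0,0.2,0,0,0],[-1,-1,0,0.2,0,0,0],[-1,-0.6,0,0.1,0,0,0],[-1,0,0,0,0,0,0],[-1,0,0,0,0,0,0]]]'
python3 -m creep '[[[-1,0,0,0.3,0,0,0],[-1,0,0,0.2,0,0,0],[-1,0,0,0,0,0,0],[-1,0,0,0,0,0,0]]]'
python3 -m creep '[[[-1,0,0,0.1,0,0,0],[-1,0,0,0,0,0,0],[-1,0,0,0,0,0,0]]]'
python3 -m creep '[[[-1,0,0,0.1,0,0,0],[-1,0,0,0,0,0,0],[-1,0,0,0,0,0,0]]]'
```

```text
clock: 51.28
position: [0.5971, -0.2139, 0.3297]
tool_rot: [-3.142, -0.0, 2.962]
force: [-0.1, 1.4, -4.3]
grip_width: 0.0329
finger_force: 80.4
clock: 51.78
position: [0.5973, -0.2139, 0.3247]
tool_rot: [-3.142, 0.0, 2.962]
force: [-0.3, -0.3, -5.1]
grip_width: 0.0327
finger_force: 80.4
clock: 52.15
position: [0.5974, -0.2139, 0.3237]
tool_rot: [-3.142, -0.0, 2.962]
force: [0.2, 0.3, -4.3]
grip_width: 0.0327
finger_force: 80.4
clock: 52.52
position: [0.5974, -0.2139, 0.3229]
tool_rot: [-3.142, 0.0, 2.962]
force: [-1.7, 0.8, 0.7]
grip_width: 0.0326
finger_force: 80.9
```

```bash
python3 -m creep '[[[0.2,0,0,0,0,0,0],[0.2,0,0,0,0,0,0],[0.2,0,0,0,0,0,0],[0.2,0,0,0,0,0,0],[0.2,0,0,-1,0,0,0],[0.2,0,0,-2,0,0,0],[0.2,0,0,-3,0,0,0],[0.2,0,0,-4,0,0,0],[0.2,0,0,-3,0,0,0],[0.2,0,0,0,0,0,0]]]'
python3 -m creep '[[[0.2,3.5,-3.4,0,0,0,0],[0.2,3.5,-3.4,0,0,0,0],[0.2,3.5,-3.5,0,0,0,0],[0.2,3.5,-3.5,0,0,0,0],[0.2,0,0,2,0,0,0.16],[0.2,0,0,2,0,0,0.16],[0.2,0,0,2,0,0,0.16],[0.2,0,0,2,0,0,0.16],[0.2,0,0,0,0,0,0.16],[0.2,0,0,0,0,0,0.16],[0.2,0,0,0,0,0,0],[0.2,0,0,0,0,0,0]]]'
python3 - <<'E'
from h import *
f=grab("wrist"); W=cloud(f); z=W[...,2]
reg=(W[...,0]>.33)&(W[...,0]<.53)&(W[...,1]<-.08)&(W[...,1]>-.4)
for b in blobs(reg&(z>.065)&(z<.092),W,60): print("strap",len(b),rect(b[:,:2]),np.median(b[:,2]))
for b in blobs(reg&(z>.02)&(z<.03),W,100): print("foot",len(b),rect(b[:,:2]),np.median(b[:,2]))
go([.4354,-.3247,.0655],24.8); print(np.round(bot.observe()["qpos"],2))
E
```

```text
clock: 53.78
position: [0.5975, -0.2141, 0.4558]
tool_rot: [-3.141, 0.004, 2.962]
force: [-0.4, 0.4, -0.2]
grip_width: 0.0512
finger_force: 0.0
clock: 55.28
position: [0.4349, -0.3245, 0.3727]
tool_rot: [-3.141, -0.0, 2.006]
force: [0.1, 0.1, -0.8]
grip_width: 0.0514
finger_force: 0.0
strap 423 (array([ 0.4349, -0.3249]), 34, 9, 24.4) 0.08446023361215216
foot 1001 (array([ 0.4345, -0.3244]), 50, 45, 24.8) 0.024831554679190737
grasp [ 0.4349 -0.3246  0.2177] shift cm [-0.03  0.04 15.22] rpy [180.   -0.  114.9]
  finger yaw 24.9 world turn -0.1 -> rz tool 0.001
[ 0.26  0.45  0.36  1.87 -0.21  0.86  1.16]
```

```bash
python3 -m creep '[[[0.2,0,0,4,0,0,0],[0.2,0,0,4,0,0,0],[0.2,0,0,4,0,0,0],[0.2,0,0,2,0,0,0],[0.2,0,0,1.2,0,0,0],[0.2,0,0,0,0,0,0],[0.2,0,0,0,0,0,0]]]' 80
python3 -m creep '[[[-1,0,0,0,0,0,0],[-1,0,0,0,0,0,0],[-1,0,0,0,0,0,0],[-1,0,0,0,0,0,0],[-1,0,0,0,0,0,0],[-1,0,0,0,0,0,0]]]'
python3 -m creep '[[[-1,0,0,-1,0,0,0],[-1,0,0,-2,0,0,0],[-1,0,0,-4,0,0,0],[-1,0,0,-4,0,0,0],[-1,0,0,-4,0,0,0],[-1,0,0,0,0,0,-0.16],[-1,0,0,0,0,0,-0.16],[-1,0,0,0,0,0,-0.16],[-1,0,0,0,0,0,-0.16],[-1,0,0,0,0,0,-0.16],[-1,0,0,0,0,0,-0.16],[-1,0,0,0,0,0,0]]]'
python3 - <<'E'
from h import *
go([.5267,-.2927,.181],79.8); print(np.round(bot.observe()["qpos"],2))
E
```

```text
clock: 56.2
position: [0.4351, -0.3248, 0.2215]
tool_rot: [3.141, 0.001, 2.002]
force: [0.7, 0.4, -0.0]
grip_width: 0.0514
finger_force: 0.0
clock: 56.95
position: [0.4353, -0.3247, 0.2216]
tool_rot: [3.141, 0.001, 2.002]
force: [-0.3, 1.2, 8.0]
grip_width: 0.0327
finger_force: 78.3
clock: 58.45
position: [0.4346, -0.3247, 0.3712]
tool_rot: [-3.142, 0.0, 2.961]
force: [0.1, -1.5, -4.6]
grip_width: 0.0325
finger_force: 80.2
grasp [ 0.4346 -0.3247  0.2162] shift cm [-8.49  4.81  3.52] rpy [-180.     0.   169.6]
  finger yaw 79.6 world turn 0.2 -> rz tool -0.003
[ 0.44  0.43  0.13  1.86 -0.07  0.85  1.99]
```

```bash
python3 -m creep '[[[-1,-2.1,1.2,0,0,0,0],[-1,-2.1,1.2,0,0,0,0],[-1,-2.1,1.2,0,0,0,0],[-1,-2.2,1.2,0,0,0,0],[-1,0,0,2,0,0,0],[-1,0,0,1.6,0,0,0],[-1,0,0,0,0,0,0],[-1,0,0,0,0,0,0]]]'
python3 - <<'E'
from h import *
f=grab("wrist"); cv2.imwrite("pics/w8.png",f["image"]); W=cloud(f); z=W[...,2]; hsv=cv2.cvtColor(f["image"],cv2.COLOR_BGR2HSV)
reg=(W[...,0]>.45)&(W[...,0]<.8)&(W[...,1]<-.25)&(W[...,1]>-.36)
for b in blobs(reg&(z>.15)&(z<.187)&(hsv[...,1]<80),W,40): print("peg",len(b),rect(b[:,:2]),np.round([b[:,2].min(),b[:,2].max()],4), "lat",np.round(b[:,:2].mean(0)@[.177,.984],4))
go([.5267,-.2927,.181],79.8); print("lat",tool()[2][:2]@[.177,.984], np.array([.642,-.222])@[.177,.984]-.09)
E
```

```text
clock: 59.45
position: [0.5272, -0.2928, 0.3352]
tool_rot: [-3.141, 0.0, 2.961]
force: [-0.1, -0.2, -4.0]
grip_width: 0.0324
finger_force: 80.1
peg 2739 (array([ 0.5223, -0.2932]), 59, 15, 79.5) [0.15  0.187] lat -0.1961
peg 545 (array([ 0.5671, -0.2999]), 32, 8, -10.8) [0.174  0.1827] lat -0.1949
grasp [ 0.5273 -0.2929  0.1804] shift cm [ 0.06  0.01 -0.06] rpy [-180.     0.   169.6]
  finger yaw 79.6 world turn 0.2 -> rz tool -0.003
lat -0.194870912415413 -0.194814
```

Same picture as for peg 2, with the lateral match within 1 mm. I'll slide it on and lower.

```bash
python3 -m creep '[[[-1,-1,0,0,0,0,0],[-1,-1,0,0,0,0,0],[-1,-1,0,0,0,0,0],[-1,-1,0,0.2,0,0,0],[-1,-1,0,0.2,0,0,0],[-1,-0.6,0,0.1,0,0,0],[-1,0,0,0,0,0,0],[-1,0,0,0,0,0,0]]]'
python3 -m creep '[[[-1,0,0,0.3,0,0,0],[-1,0,0,0.2,0,0,0],[-1,0,0,0,0,0,0],[-1,0,0,0,0,0,0]]]'
python3 -m creep '[[[-1,0,0,0.1,0,0,0],[-1,0,0,0,0,0,0],[-1,0,0,0,0,0,0]]]'
python3 -m creep '[[[-1,0,0,0.1,0,0,0],[-1,0,0,0,0,0,0],[-1,0,0,0,0,0,0]]]'
```

```text
clock: 60.5
position: [0.582, -0.3027, 0.3297]
tool_rot: [-3.142, -0.0, 2.962]
force: [0.0, -0.8, -4.6]
grip_width: 0.033
finger_force: 80.1
clock: 61.0
position: [0.5822, -0.3026, 0.3247]
tool_rot: [-3.142, 0.0, 2.962]
force: [0.0, 0.1, -4.7]
grip_width: 0.0325
finger_force: 80.1
clock: 61.38
position: [0.5822, -0.3026, 0.3237]
tool_rot: [-3.142, 0.0, 2.962]
force: [0.0, -0.1, -4.4]
grip_width: 0.0327
finger_force: 80.1
clock: 61.75
position: [0.5823, -0.3027, 0.3228]
tool_rot: [-3.141, 0.0, 2.962]
force: [0.1, 0.0, -0.1]
grip_width: 0.0327
finger_force: 80.5
```

```bash
python3 -m creep '[[[0.2,0,0,0,0,0,0],[0.2,0,0,0,0,0,0],[0.2,0,0,0,0,0,0],[0.2,0,0,0,0,0,0],[0.2,0,0,-1,0,0,0],[0.2,0,0,-2,0,0,0],[0.2,0,0,-3,0,0,0],[0.2,0,0,-4,0,0,0],[0.2,0,0,-3,0,0,0],[0.2,4,0,0,0,0,0],[0.2,4,0,0,0,0,0],[0.2,4,0,0,0,0,0]]]'
python3 -m creep '[[[0.2,0,0,0,0,0,0.18],[0.2,0,0,0,0,0,0.18],[0.2,0,0,0,0,0,0.18],[0.2,0,0,0,0,0,0.18],[0.2,0,0,0,0,0,0.18],[0.2,0,0,0,0,0,0.18],[0.2,0,0,0,0,0,0.17],[0.2,4.5,0.7,0,0,0,0],[0.2,4.5,0.7,0,0,0,0],[0.2,4.5,0.7,0,0,0,0],[0.2,4.5,0.7,0,0,0,0],[0.2,4.5,0.7,0,0,0,0]]]'
python3 -m creep '[[[0.2,4.5,0.7,0,0,0,0],[0.2,4.5,0.7,0,0,0,0],[0.2,4.5,0.7,0,0,0,0],[0.2,4.5,0.7,0,0,0,0],[0.2,4.5,0.7,0,0,0,0],[0.2,4.5,0.7,0,0,0,0],[0.2,4.5,0.7,0,0,0,0],[0.2,4.5,0.7,0,0,0,0],[0.2,4.5,0.7,0,0,0,0],[0.2,0,0,0,0,0,0],[0.2,0,0,0,0,0,0]]]'
python3 - <<'E'
from h import *
f=grab("wrist"); W=cloud(f); z=W[...,2]; hsv=cv2.cvtColor(f["image"],cv2.COLOR_BGR2HSV)
reg=(W[...,1]>.38)&(W[...,0]>.35)&(W[...,0]<.6)
for b in blobs(reg&(z>.008)&(z<.02)&(hsv[...,1]<80),W,300): print("lid",len(b),rect(b[:,:2]),np.median(b[:,2]))
for b in blobs(reg&(z>.028)&(z<.045)&(hsv[...,2]<90),W,100): print("handle",len(b),rect(b[:,:2]),np.median(b[:,2]))
go([.47,.50,.036],8); print(np.round(bot.observe()["qpos"],2))
a=grab("scene")["image"]; t=grab("top"); np.savez("top9.npz",**t)
cv2.imwrite("pics/c9.png",np.hstack([cv2.resize(a[120:330,140:400],None,fx=1.5,fy=1.5),cv2.resize(t["image"][130:270,100:400],None,fx=1.33,fy=2.25)])[:,:800])
E
```

```text
clock: 63.25
position: [0.4628, -0.2809, 0.4534]
tool_rot: [-3.141, 0.001, 2.962]
force: [0.2, -1.5, -0.2]
grip_width: 0.0511
finger_force: 0.0
clock: 64.75
position: [0.467, -0.0521, 0.4536]
tool_rot: [3.14, -0.0, 1.712]
force: [0.4, 0.1, 0.3]
grip_width: 0.0515
finger_force: 0.0
clock: 66.12
position: [0.4728, 0.356, 0.4531]
tool_rot: [3.141, 0.0, 1.712]
force: [0.3, 0.5, -0.8]
grip_width: 0.0508
finger_force: 0.0
lid 4568 (array([0.4695, 0.4992]), 128, 60, 8.0) 0.014884259832202429
handle 471 (array([0.4693, 0.4985]), 40, 15, -81.3) 0.03868407113366329
grasp [0.473  0.3555 0.2982] shift cm [14.35  1.71 26.22] rpy [180.   0.  98.]
  finger yaw 8.0 world turn -0.0 -> rz tool 0.0
[-0.83  0.42  0.12  1.64 -0.06  1.08 -0.55]
```

View pics/c9.png

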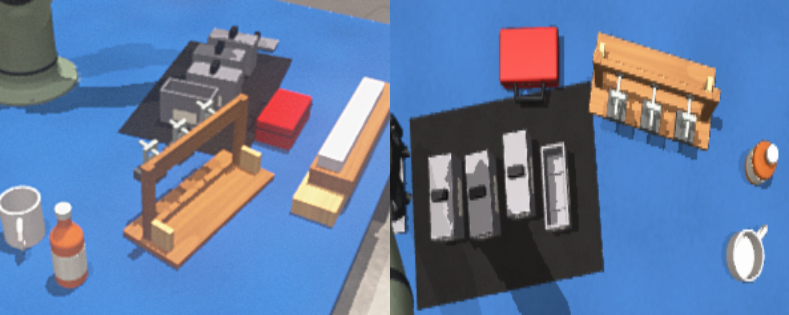

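All three hangers hang on the pegs, at (618,100), (652,115) and (685,125) in the right half. The boxes stand upright, with the open one at (555,185). The lid is at (0.4694, 0.499). I'll pick it up.

```bash
python3 -m creep '[[[0.2,4.8,0.6,0,0,0,0],[0.2,4.8,0.6,0,0,0,0],[0.2,4.6,0.5,0,0,0,0],[0.2,0,0,5,0,0,0],[0.2,0,0,5,0,0,0],[0.2,0,0,5,0,0,0],[0.2,0,0,5,0,0,0],[0.2,0,0,3,0,0,0],[0.2,0,0,0,0,0,0],[0.2,0,0,0,0,0,0]]]' 40
python3 - <<'E'
from h import *
go([.4694,.499,.037],8)
E
```

```text
clock: 67.53
position: [0.4702, 0.4994, 0.2244]
tool_rot: [3.14, -0.001, 1.711]
force: [-0.1, 0.6, 0.9]
grip_width: 0.051
finger_force: 0.0
grasp [0.4704 0.4996 0.0694] shift cm [-0.05 -0.11  3.24] rpy [ 1.799e+02 -1.000e-01  9.800e+01]
  finger yaw 8.0 world turn -0.0 -> rz tool 0.001
```

```bash
python3 -m creep '[[[0.2,-0.05,-0.1,2,0,0,0],[0.2,0,0,1.2,0,0,0],[0.2,0,0,0,0,0,0],[-1,0,0,0,0,0,0],[-1,0,0,0,0,0,0],[-1,0,0,0,0,0,0],[-1,0,0,0,0,0,0],[-1,0,0,0,0,0,0],[-1,0,0,0,0,0,0],[-1,0,0,0,0,0,0],[-1,0,0,0,0,0,0]]]' 40
python3 -m creep '[[[-1,0,0,-1,0,0,0],[-1,0,0,-3,0,0,0],[-1,0,0,-4,0,0,0],[-1,0,0,-4,0,0,0],[-1,0,0,-4,0,0,0],[-1,0,0,-3,0,0,0],[-1,0,0,0,0,0,0],[-1,0,0,0,0,0,0]]]'
python3 -m creep '[[[-1,-2,-0.2,0,0,0,0],[-1,-4,-0.4,0,0,0,0],[-1,-4,-0.4,0,0,0,0],[-1,-4,-0.4,0,0,0,0],[-1,-4,-0.4,0,0,0,0],[-1,-4,-0.4,0,0,0,0],[-1,-4,-0.4,0,0,0,0],[-1,-4,-0.4,0,0,0,0],[-1,-3,-0.4,0,0,0,0],[-1,0,0,0,0,0,0],[-1,0,0,0,0,0,0]]]'
python3 - <<'E'
from h import *
f=grab("wrist"); cv2.imwrite("pics/w10.png",f["image"]); W=cloud(f); z=W[...,2]; hsv=cv2.cvtColor(f["image"],cv2.COLOR_BGR2HSV)
for b in blobs((z>.09)&(z<.107)&(hsv[...,1]<70),W,300): print("rim/lid",len(b),rect(b[:,:2]),np.round(np.median(b[:,2]),4))
for b in blobs((z>.17)&(z<.22)&(hsv[...,1]<70),W,300): print("held",len(b),rect(b[:,:2]),np.round(np.median(b[:,2]),4))
f=grab("top");W=cloud(f); z=W[...,2]
for b in blobs((z>.088)&(z<.107)&(W[...,1]<.2)&(W[...,1]>-.03)&(W[...,0]>.4)&(W[...,0]<.6),W,30): print("top",len(b),rect(b[:,:2]),np.round(np.median(b[:,2]),4))
go([.4843,.037,.123],7.7)
E
```

```text
clock: 68.9
position: [0.4688, 0.4988, 0.1913]
tool_rot: [3.141, -0.001, 1.712]
force: [-1.1, -1.5, 6.1]
grip_width: 0.015
finger_force: 40.3
clock: 69.9
position: [0.4684, 0.4986, 0.3804]
tool_rot: [-3.141, 0.0, 1.712]
force: [0.0, 0.7, -0.4]
grip_width: 0.0148
finger_force: 39.6
clock: 71.28
position: [0.4812, 0.1678, 0.3802]
tool_rot: [-3.141, -0.0, 1.712]
force: [0.0, -0.2, -1.0]
grip_width: 0.015
finger_force: 39.6
rim/lid 4064 (array([0.4656, 0.3115]), 130, 16, 7.3) 0.1006
rim/lid 10213 (array([0.4687, 0.2365]), 130, 62, 9.6) 0.1008
rim/lid 871 (array([0.4986, 0.1677]), 130, 4, 7.7) 0.0963
rim/lid 312 (array([0.5018, 0.0111]), 49, 7, 6.8) 0.0952
held 15815 (array([0.4798, 0.1677]), 128, 61, 8.1) 0.2038
top 490 (array([0.505 , 0.1332]), 130, 52, 7.9) 0.1004
top 167 (array([0.4858, 0.0367]), 130, 63, 7.6) 0.0952
grasp [0.4811 0.1681 0.2253] shift cm [-13.03  -1.54  10.23] rpy [-180.    -0.    98.2]
  finger yaw 8.2 world turn -0.5 -> rz tool 0.008
```

View pics/w10.png

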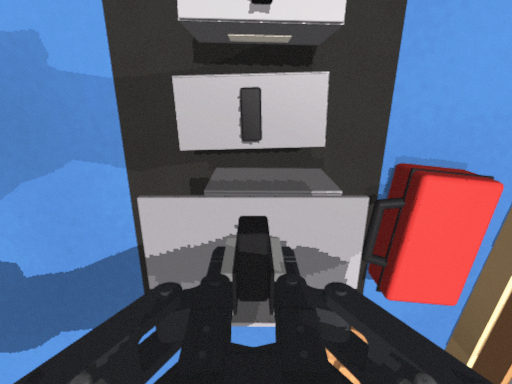

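The held lid sits at (253,240), level and centred on the fingers, and the open box's position hasn't changed. I'll move over it and lower slowly.

```bash
python3 -m creep '[[[-1,-3.2,-0.4,0,0,0,0.008],[-1,-3.2,-0.4,0,0,0,0],[-1,-3.2,-0.4,0,0,0,0],[-1,-3.4,-0.3,0,0,0,0],[-1,0,0,3,0,0,0],[-1,0,0,3,0,0,0],[-1,0,0,1.5,0,0,0],[-1,0,0,0,0,0,0],[-1,0,0,0,0,0,0]]]'
python3 - <<'E'
from h import *
go([.4848,.037,.123],7.7)
E
```

```text
clock: 72.5
position: [0.4843, 0.0366, 0.3065]
tool_rot: [3.141, -0.0, 1.704]
force: [-0.4, 0.5, -0.2]
grip_width: 0.0152
finger_force: 39.6
grasp [0.4845 0.0366 0.1515] shift cm [0.03 0.04 2.85] rpy [179.9  -0.   97.6]
  finger yaw 7.6 world turn 0.1 -> rz tool -0.001
```

```bash
python3 -m creep '[[[-1,0.03,0.02,1,0,0,0],[-1,0,0,0.6,0,0,0],[-1,0,0,0.3,0,0,0],[-1,0,0,0,0,0,0]]]'
python3 -m creep '[[[-1,0,0,0.2,0,0,0],[-1,0,0,0.2,0,0,0],[-1,0,0,0.2,0,0,0],[-1,0,0,0,0,0,0]]]'
python3 -m creep '[[[-1,0,0,0.1,0,0,0],[-1,0,0,0.1,0,0,0],[-1,0,0,0,0,0,0],[-1,0,0,0,0,0,0]]]'
```

```text
clock: 73.0
position: [0.4841, 0.0367, 0.2865]
tool_rot: [-3.141, 0.0, 1.704]
force: [-0.2, 0.9, -0.4]
grip_width: 0.0154
finger_force: 39.6
clock: 73.5
position: [0.4841, 0.0367, 0.2806]
tool_rot: [-3.141, 0.0, 1.704]
force: [-0.1, 0.2, -0.3]
grip_width: 0.0146
finger_force: 39.6
clock: 74.0
position: [0.4841, 0.0367, 0.2787]
tool_rot: [-3.142, 0.0, 1.704]
force: [0.1, -0.6, -0.3]
grip_width: 0.0147
finger_force: 39.6
```

```bash
python3 -m creep '[[[-1,0,0,0.1,0,0,0],[-1,0,0,0.05,0,0,0],[-1,0,0,0,0,0,0],[-1,0,0,0,0,0,0]]]'
python3 -m creep '[[[0.2,0,0,0,0,0,0],[0.2,0,0,0,0,0,0],[0.2,0,0,0,0,0,0],[0.2,0,0,-1,0,0,0],[0.2,0,0,-3,0,0,0],[0.2,0,0,-4,0,0,0],[0.2,0,0,-4,0,0,0],[0.2,0,0,0,0,0,0],[0.2,0,0,0,0,0,0]]]'
python3 - <<'E'
from h import *
f,W,hsv=boxes("wrist")
b=max(blobs((W[...,2]>.09)&(W[...,2]<.107)&(hsv[...,1]<70)&(W[...,1]<.08),W,300),key=len)
A=np.c_[b[:,:2]-b[:,:2].mean(0),np.ones(len(b))]; print("plane slope",np.linalg.lstsq(A,b[:,2],rcond=None)[0])
E
```

```text
clock: 74.5
position: [0.4841, 0.0367, 0.2773]
tool_rot: [3.142, -0.0, 1.704]
force: [-1.6, 0.6, 5.7]
grip_width: 0.0153
finger_force: 40.2
clock: 75.62
position: [0.4839, 0.0367, 0.3972]
tool_rot: [3.142, -0.0, 1.704]
force: [-0.2, -0.5, 0.3]
grip_width: 0.0511
finger_force: 0.0
lid 9988 (array([0.5024, 0.1384]), 130, 62, 7.6) 0.1008
lid 7209 (array([0.4839, 0.0377]), 130, 61, 7.5) 0.1008
h 1111 (array([0.5025, 0.1379]), 39, 16, -82.1) 0.1247
h 754 (array([0.4827, 0.0369]), 40, 15, -82.1) 0.1247
plane slope [ 0.00065094 -0.02200066  0.10054042]
```

The lid sits at 0.1008, the same height as before and flat. I'll back off and take a final look.

```bash
python3 -m creep '[[[0.2,0,0,-4,0,0,0],[0.2,4,0,-2,0,0,0],[0.2,5,0,0,0,0,0],[0.2,5,0,0,0,0,0],[0.2,5,0,0,0,0,0],[0.2,5,0,0,0,0,0],[0.2,5,0,0,0,0,0],[0.2,5,0,0,0,0,0],[0.2,5,0,0,0,0,0],[0.2,5,0,0,0,0,0],[0.2,5,0,0,0,0,0],[0.2,0,0,0,0,0,0]]]'
python3 - <<'E'
from h import *
f,W,hsv=boxes("top"); z=W[...,2]
reg=(W[...,0]>.5)&(W[...,0]<.7)&(W[...,1]<-.08)&(W[...,1]>-.36)
for b in blobs(reg&(z>.085)&(z<.2)&(hsv[...,1]<70),W,20): print("hung",len(b),rect(b[:,:2]),np.round(np.percentile(b[:,2],[5,95]),3))
a=grab("scene")["image"]
cv2.imwrite("pics/f1.png",np.hstack([cv2.resize(a[120:330,140:400],None,fx=1.5,fy=1.5),cv2.resize(f["image"][130:270,100:400],None,fx=1.33,fy=2.25)])[:,:800])
E
```

```text
clock: 77.18
position: [0.4172, 0.5258, 0.4547]
tool_rot: [-3.139, 0.001, 1.708]
force: [-0.4, -0.6, -0.0]
grip_width: 0.0515
finger_force: 0.0
lid 99 (array([0.8487, 0.1047]), 204, 15, -88.2) 0.0991
lid 575 (array([0.5041, 0.1383]), 130, 63, 7.7) 0.1003
lid 589 (array([0.4856, 0.0367]), 130, 62, 7.8) 0.1006
lid 600 (array([0.4703, 0.2356]), 130, 63, 9.7) 0.1002
lid 599 (array([0.4649, 0.3345]), 130, 66, 6.4) 0.1003
h 19 (array([ 0.5904, -0.131 ]), 23, 22, 18.6) 0.1252
h 25 (array([ 0.5798, -0.2158]), 35, 21, 80.1) 0.1248
h 23 (array([ 0.557 , -0.2976]), 39, 20, -70.2) 0.1247
h 49 (array([0.5035, 0.1361]), 36, 15, -84.5) 0.1252
h 48 (array([0.4834, 0.0356]), 35, 14, -86.4) 0.1246
h 52 (array([0.4693, 0.2352]), 37, 15, -81.1) 0.1244
h 55 (array([0.4639, 0.333 ]), 38, 14, -83.3) 0.1238
h 46 (array([ 0.0654, -0.0376]), 108, 20, 59.4) 0.1231
hung 220 (array([ 0.6169, -0.1263]), 63, 49, -11.7) [0.119 0.187]
hung 221 (array([ 0.601 , -0.2143]), 63, 48, -10.9) [0.12  0.186]
hung 228 (array([ 0.5854, -0.3024]), 63, 49, -8.3) [0.117 0.186]
```

View pics/f1.png

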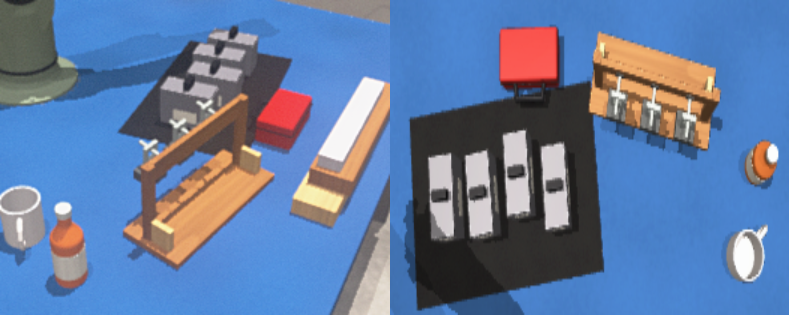

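All four boxes are closed and upright at (440,195), (480,193), (517,173) and (556,187). The three hangers hang on the pegs at (618,100), (652,115) and (685,125), and the bystanders haven't moved. Handing in.

```bash
python3 -c "
from workcell import bot
print(bot.job_done())"
```

```text
the job is handed in; nothing more can be done
None
```

The job is handed in at about 77 s of the 210 s: the heavy box was the fourth lifted (8.0 N, against 3.0–3.5 N for the others), all three hangers hang one to a peg, and the final images showed the lid back on and all four boxes closed and upright.

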